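Set the length stop and clamp a slat in the cut-off jig

ROBOT

A 6-joint arm with a two-finger parallel gripper is mounted at the origin on the work surface. World frame = base frame: x ahead of the robot, y to its left, z up, the work surface at z = 0. Lengths are in m, angles in rad, forces in N, time in s.
With the tool pointing down it reaches from about 0.35 to 0.925 m from the base axis. Payload 6.4 kg.
Tool frame: the origin (TCP) lies between the finger pads; the fingertips stand 11 mm ahead of it and the grasp point (between the pads) lies 8 mm behind it; y points along the fingers, z is the direction in which the jaws open and shut, and the axes are right-handed (so a half turn about y gives the same grasp; the last joint's range is limited). The gripper opens to 94 mm and grips with 3 to 60 N. Pads are 16 mm wide; open, the fingers measure 119 mm over their backs; the gripper's body (75 mm by 177 mm) begins 78 mm behind the grasp point.
Start: joints at [-1.507, 0.245, 1.558, -0, 1.339, -0.174], TCP at [0.153, -0.632, 0.216] pointing down, gripper open.
Joint ranges: [-3.13, 3.13], [-1.02, 2.26], [0.13, 2.54], [-0.95, 4.09], [0.21, 2.88], [-2.74, 2.74]. Speed limits (rad/s): [2.57, 2.57, 3.14, 3.14, 3.14, 3.14].

INTERFACE

Orientations are given as a unit quaternion [w, x, y, z].
In Python, from plant import manip gives the robot as it stands. The module is installed in compiled form; this text tells all that it offers.
- The arm moves only by the tool arm_command, never from a script. Its argument "series" is a list of rows, each an object with "linear": the shift along the tool's x, y, z in mm, a list of three; "rot": the turn, a rotation vector about the tool's x, y, z in degrees, a list of three; "claw": the opening, from -1 (shut) to 1 (fully open). In form: [{"linear": [tx, ty, tz], "rot": [ax, ay, az], "claw": claw}, ...]. A call has 1 to 5 rows; each row shifts and turns the pose as measured when the row begins, along the tool's axes as they then stand; what a row does not reach is not made up. A row lasts 1/10 s, in which the tool goes at most 50 mm and 8.59 degrees, less where a joint would pass 70% of its speed; a pose out of reach is approached as far as the arm can. A call with a gripper value outside its range is refused whole. The fingers move at their own pace and stop on an object; "grip_force" is the grip in N (left out, the last holds). Time passes only in rows, so rows that do not move let the fingers close. It gives the time, the measured TCP pose, the force and the opening at its end, in the units of the state.
- manip.get_obs(): the state, without advancing time (a new reading comes with each control period).
- manip.get_image(name): name is "side" or "top"; returns a dict with "color" (384x512x3 uint8, blue, green, red), "fovy" (degrees; the focal length in pixels is half the picture's height over the tangent of half this angle, whatever the lens; pixels are square), "cx", "cy" (the principal point, pixels), "rvec" (rotation vector, rad) and "tvec" (3), from world to camera coordinates, as OpenCV has them. Camera axes: x right, y down, z forward; pixel columns grow to the right and rows downward; lengths in m; the calibration is good to about 2 mm. A picture is of the moment at which its call begins. There is no depth.
- manip.finish_job(): hands the job in, once; it reports no verdict.
The state is a dict: "time_s": time; "joint_pos": joint angles; "dq": joint speeds; "tau": joint torques, N m; "eef_pos": TCP position; "tool_rot": TCP orientation; "wrist_force": force on the tool from outside, world axes, zero at the start; "ft_torque": the same for the moment, N m; "grip_width": finger opening in m.
Only numpy, scipy, OpenCV 4.12 (cv2) and the standard library are available. Lean on these libraries where they do the work, as an engineer would, in place of code of your own. Each camera call takes 0.05 s, during which the arm holds its last target.

TASK

Set up the cut-off jig for the next wooden slat: nudge the stiff aluminium stop along the fence until its working face (the end facing the slat) is level with the tip of the steel pointer, never going past it, and press the stop's lever down flat to lock it. Then push the slat flat against the fence and slide it along until its end touches the stop, leaving the stop on its mark, and finally swing the hold-down clamp over onto the slat. Do not disturb the glue bottle, the try square or the mallet.

Things in the scene. Friction and masses are not known exactly. Their poses are not given: they have to be found in the camera images.
- jig: Fixed wooden board 200 (x) x 540 (y) x 18 mm with a dark wooden fence along it. Origin: centre of the board's underside, on the table. Axes: x across the jig away from the robot, y along the fence, z up. The board turns and shifts between starts. The fence runs the whole length; its front face (towards the robot) is at x = +20 mm, it is 25 mm thick and its top is at z = 40 mm; the slat lies on the board in front of it (top of board z = 18 mm).
- mark: Flat bright steel pointer, 34 mm long (x), 24 mm wide, 10 mm high, fixed on the board behind the fence; its place along the fence varies. Origin: at its pointed tip, on the board top; the tip points to the fence (-x). Same axes as the jig. The tip gives the y at which the stop's working face must stand.
- stop (a joint): Position of the aluminium stop along the fence in m (0 to 0.18), growing along the jig's +y (to the robot's left, towards the slat). It starts 45 to 140 mm short of the pointer, so it always has to go in +y. Stiff: it moves only above about 12 N and stands still as soon as it is no longer pushed; pressing the lever does not make it stiffer.
- stop_face (a point): Centre of the stop's working face (its +y end, 48 mm wide from jig x = -30 to +18 mm and 51 mm high, centre at jig x = -6, z = 44.5 mm). The stop straddles the fence: 80 mm long in y, its top is at jig z = 70 mm, its thin tail behind the fence ends flush with the face beside the pointer. Axes as the jig.
- stop_push (a point): Centre of the stop's other end (-y end, same size as the working face), 80 mm from the working face: the face to push. Axes as the jig.
- lever (a joint): Angle of the locking lever on top of the stop, rad: 0 open, sloping up towards the robot at 30 degrees; 0.52 flat (locked, its end stop). Pressing its free end down with 2 to 3 N closes it; it stays where left.
- lever_pivot (a point): Hinge axis of the lever (along y), 30 mm behind the working face, at jig x = +35 mm, z = 76 mm.
- lever_tip (a point): On the lever's centre line 70 mm from the hinge, 5 mm from its black free end (lever 75 mm long, 13 mm wide, 9 mm thick, towards -x, over the stop's front).
- slat: Loose light wooden slat 40 (x) x 160 (y) x 18 mm, about 70 g, lying on the board off the fence, up to 0.2 rad askew. Origin: centre of its underside; y along its length.
- slat_end (a point): Centre of the slat's -y end face, the end that must touch the stop (half-way up, 9 mm).
- slat_tail (a point): Centre of the slat's +y end face (half-way up, 9 mm).
- clamp (a joint): Angle of the hold-down clamp arm, rad: 0 upright, growing as it swings towards the robot (-x); about 1.57 with its rubber foot on the slat; without a slat it goes on to 1.75. About 2 N at the tip moves it; it stays where left.
- clamp_pivot (a point): Hinge axis of the clamp (along y) behind the fence, at jig x = +65, y = +35, z = 50 mm.
- clamp_tip (a point): On the centre line of the clamp arm near its black free end, 90 mm from the hinge. The arm is 12 mm thick (towards the robot), 16 mm wide (y) and 97 mm long; the rubber foot is 65 mm from the hinge on the robot's side and, folded over, lands on the middle of the slat's width.
- glue: Grey glue bottle, 60 mm diameter, 150 mm tall, standing; origin at the centre of its foot. Leave alone.
- square: Try square lying flat: dark wooden handle 25 x 100 x 20 mm, steel blade 150 mm long; origin under the middle of the handle. Leave alone.
- mallet: Wooden mallet lying down, head 60 x 110 x 60 mm, handle 22 mm thick; origin under it, 50 mm from the head's middle. Leave alone.
There are look-alikes about, which are no part of the job. There is more than one size of the slat; the one meant has the size given above.

How it is judged:
By the outcome, as a careful person would: the job done as asked, in the order asked, and still so for the second after the job is handed in, with the robot touching nothing.
It also fails if it takes over 67 s, if anything falls off the work surface, if the arm or the gripper's body presses on something with over 40 N, if the wrist force passes 120 N, or if a joint passes its speed limit or range.

## Working session

There is one attempt and no reset: what is moved stays moved. The work goes in short steps, Python scripts to look and compute and a tool call to move; the robot and the scene stay as the last step left them, time stands still between calls to the robot, and variables do not carry over. Pictures are saved under pics/ and viewed, and the job is handed in when it is done.

Besides the shell and the picture viewer there is one more tool, called after "Call:" as name(argument=value, ...) on one line, values as JSON. arm_command: Moves the arm, as the interface text tells. Its arguments: {"type":"object","properties":{"series":{"type":"array"},"grip_force":{"type":"number"}},"required":["series"]}

```bash
mkdir -p pics
cat > h.py <<'E'
import numpy as np, cv2
from scipy.spatial.transform import Rotation as R
from plant import manip
def shot(n,f):
    d=manip.get_image(n); cv2.imwrite('pics/'+f+'.png',d['color']); np.save('pics/'+f+'.npy',d,allow_pickle=True); return d
def load(f): return np.load('pics/'+f+'.npy',allow_pickle=True).item()
def K(d):
    f=d['color'].shape[0]/2/np.tan(np.radians(d['fovy'])/2); return f
def ray(d,u,v):
    f=K(d); Rm=R.from_rotvec(np.ravel(d['rvec'])).as_matrix(); t=np.ravel(d['tvec'])
    c=np.array([(u-d['cx'])/f,(v-d['cy'])/f,1]); return -Rm.T@t, Rm.T@c
def onz(d,u,v,z):
    o,r=ray(d,u,v); return o+r*(z-o[2])/r[2]
def proj(d,p):
    f=K(d); c=R.from_rotvec(np.ravel(d['rvec'])).as_matrix()@np.array(p)+np.ravel(d['tvec']); return np.array([d['cx']+f*c[0]/c[2],d['cy']+f*c[1]/c[2]])
def tri(d1,p1,d2,p2):
    o1,r1=ray(d1,*p1);o2,r2=ray(d2,*p2); A=np.c_[r1,-r2]; s=np.linalg.lstsq(A,o2-o1,rcond=None)[0]
    a=o1+r1*s[0]; b=o2+r2*s[1]; return (a+b)/2,np.linalg.norm(a-b)
E
python3 - <<'E'
from h import *
np.set_printoptions(precision=4,suppress=True)
for n in('top','side'):
    d=shot(n,n+'0'); print({k:v for k,v in d.items() if k!='color'}, ray(d,d['cx'],d['cy']))
o=manip.get_obs(); print(o)
print(R.from_quat(np.roll(o['tool_rot'],-1)).as_matrix())
E
```

```text
{'fovy': 43.26345982011609, 'cx': 252.84325647441293, 'cy': 193.5163397671853, 'rvec': array([ 2.1597, -2.1275,  0.1939]), 'tvec': array([-0.044 ,  0.5437,  1.5473])} (array([ 0.2847, -0.0112,  1.6157]), array([ 0.1631, -0.0155, -0.9865]))
{'fovy': 43.971325155294764, 'cx': 256.42125829192287, 'cy': 190.93158486733756, 'rvec': array([ 0.9462, -2.5847,  0.928 ]), 'tvec': array([0.4106, 0.3581, 1.2903])} (array([-0.0432,  0.6792,  1.2242]), array([ 0.4141, -0.4842, -0.7708]))
{'time_s': 0.1, 'joint_pos': array([-1.5071,  0.2457,  1.5588, -0.    ,  1.3387, -0.1741]), 'dq': array([-0.0009, -0.0026, -0.0022, -0.0004,  0.0009,  0.0004]), 'tau': array([  0.0007, -41.6915, -31.5524,   0.0687,   0.031 ,  -0.0001]), 'eef_pos': array([ 0.1531, -0.6312,  0.2155]), 'tool_rot': array([ 0.0839, -0.0839,  0.7027, -0.7015]), 'wrist_force': array([0.2771, 0.4795, 0.0219]), 'ft_torque': array([ 0.0544,  0.0351, -0.0411]), 'grip_width': 0.09432373968177842}
[[-0.9719 -0.0001  0.2356]
 [-0.2356  0.0017 -0.9719]
 [-0.0003 -1.     -0.0016]]
```

View pics/top0.png

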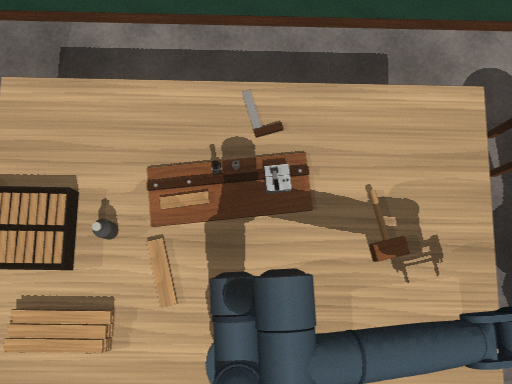

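View pics/side0.png

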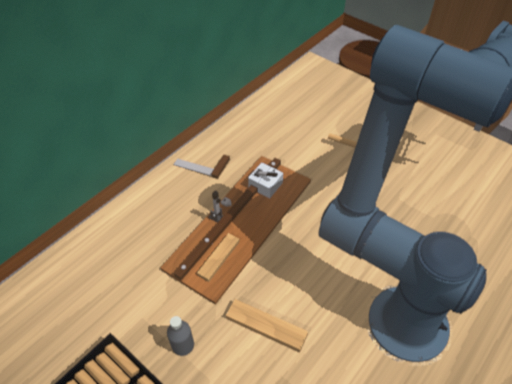

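Run:
```python
from h import *
a=load('top0')['color'][135:235,135:325]; cv2.imwrite('pics/t0c.png',cv2.resize(a,None,fx=4.2,fy=4.2,interpolation=cv2.INTER_CUBIC))
a=load('side0')['color'][140:310,150:330]; cv2.imwrite('pics/s0c.png',cv2.resize(a,None,fx=3.5,fy=3.5,interpolation=cv2.INTER_CUBIC))
```

```text
(no output)
```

View pics/t0c.png

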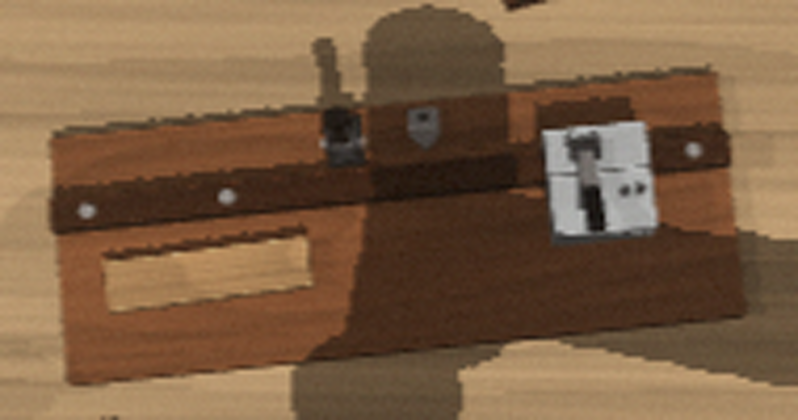

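View pics/s0c.png

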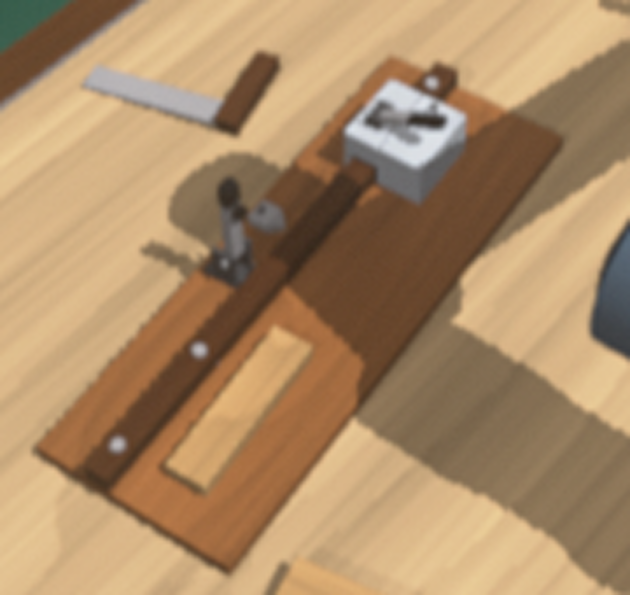

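```bash
cat >> h.py <<'E'
np.set_printoptions(precision=4,suppress=True)
def tc(c,s=4.2,o=(135,135)): return np.array([(c[0]+.5)/s-.5+o[0],(c[1]+.5)/s-.5+o[1]])
def sc(c): return tc(c,3.5,(150,140))
E
python3 - <<'E'
from h import *
T=load('top0');S=load('side0')
for nm,cs,f,d in(('top',[(50,134),(715,71),(745,315),(70,383)],tc,T),('side',[(37,450),(390,57),(563,137),(230,572)],sc,S)):
    P=np.array([onz(d,*f(c),.018) for c in cs]); print(nm,P[:,:2].tolist(), 'c',P.mean(0))
    print('len',np.linalg.norm(P[0]-P[1]),np.linalg.norm(P[3]-P[2]),np.linalg.norm(P[0]-P[3]),np.linalg.norm(P[1]-P[2]))
    y=(P[0]-P[1])+(P[3]-P[2]); print('yaw',np.arctan2(y[1],y[0])-np.pi/2)
    x=(P[0]-P[3])+(P[1]-P[2]); print('yawx',np.arctan2(x[1],x[0]))
E
```

```text
top [[0.6348841852886831, 0.3224787297585687], [0.696412032422861, -0.211211021125492], [0.49762268591792935, -0.23427254190912797], [0.43539538712636316, 0.29702457906292856]] c [0.5661 0.0435 0.018 ]
len 0.5372247445638162 0.534928843368995 0.20110617688147514 0.2001225575109209
yaw 0.11568460352420229
yawx 0.12121633830459834
side [[0.6301288349146618, 0.3235522967095569], [0.695175759293478, -0.21036262134182027], [0.5000382810125482, -0.23595165196817547], [0.4321037102322997, 0.30013008539234115]] c [0.5644 0.0443 0.018 ]
len 0.5378626609915883 0.5403690729849059 0.19940549136985505 0.196808114462379
yaw 0.12364813556717924
yawx 0.1240191891049765
```

```bash
cat >> h.py <<'E'
JC=np.array([.5653,.0439,0]); JY=.1195
JR=R.from_euler('z',JY).as_matrix()
def jig(p): return JR.T@(np.array(p)-JC)
def wld(p): return JR@np.array(p)+JC
E
python3 - <<'E'
from h import *
T=load('top0');S=load('side0')
for n,c,z in [('tip',(427,147),.028),('ptr far',(424,107),.028),('stop +y far',(542,130),.07),('stop +y near',(553,236),.07),('stop -y far',(648,121),.07),('stop -y near',(658,232),.07),('slat ne',(105,257),.036),('slat fr',(308,236),.036),('slat nr',(312,285),.036),('slat nl',(110,312),.036),('fence l',(52,187),.04),('fence fl',(55,234),.04),('fence r',(728,128),.04),('fence fr',(730,165),.04)]:
    print(n,1000*jig(onz(T,*tc(c),z)))
print('side')
for n,c,z in [('tip',(283,224),.028),('stop +y far',(345,130),.07),('stop +y near',(417,167),.07),('stop -y near',(466,122),.07),('stop -y far',(392,80),.07),('slat farL',(163,466),.036),('slat farR',(274,325),.036),('slat nR',(313,347),.036),('slat nl',(203,492),.036)]:
    print(n,1000*jig(onz(S,*sc(c),z)))
# loose slat
for c in [(148,238),(163,236),(177,303),(163,306)]: print(onz(T,*c,.018))
E
python3 - <<'E'
import sys; sys.path.insert(0,'.')
from h import *
S=load('side0')
a=S['color'][165:235,200:300]; cv2.imwrite('pics/s0d.png',cv2.resize(a,None,fx=8,fy=8,interpolation=cv2.INTER_CUBIC))
a=load('top0')['color'][150:200,205:295]; cv2.imwrite('pics/t0d.png',cv2.resize(a,None,fx=8.8,fy=8.8,interpolation=cv2.INTER_CUBIC))
E
```

```text
tip [ 58.7956 -30.7051  28.    ]
ptr far [ 91.5776 -31.5971  28.    ]
stop +y far [  54.0278 -120.8038   70.    ]
stop +y near [ -30.0339 -120.0944   70.    ]
stop -y far [  52.7487 -203.8446   70.    ]
stop -y near [ -35.2587 -201.1899   70.    ]
slat ne [ -4.9059 229.2381  36.    ]
slat fr [-4.5992 69.6265 36.    ]
slat nr [-43.7243  70.0503  36.    ]
slat nl [-48.6873 228.6169  36.    ]
fence l [ 54.2624 265.7504  40.    ]
fence fl [ 16.6028 266.0658  40.    ]
fence r [  47.1727 -270.0723   40.    ]
fence fr [  17.2281 -267.9232   40.    ]
side
tip [ 60.1868 -29.9841  28.    ]
stop +y far [  55.5412 -125.3665   70.    ]
stop +y near [ -23.9178 -124.2076   70.    ]
stop -y near [ -32.6257 -194.9721   70.    ]
stop -y far [  53.6058 -201.9021   70.    ]
slat farL [ -6.9034 231.5403  36.    ]
slat farR [-1.5027 69.5061 36.    ]
slat nR [-42.6572  69.7102  36.    ]
slat nl [-48.3752 232.6216  36.    ]
[0.3951 0.3059 0.018 ]
[0.4024 0.2571 0.018 ]
[0.1879 0.2028 0.018 ]
[0.178  0.2473 0.018 ]
```

View pics/s0d.png

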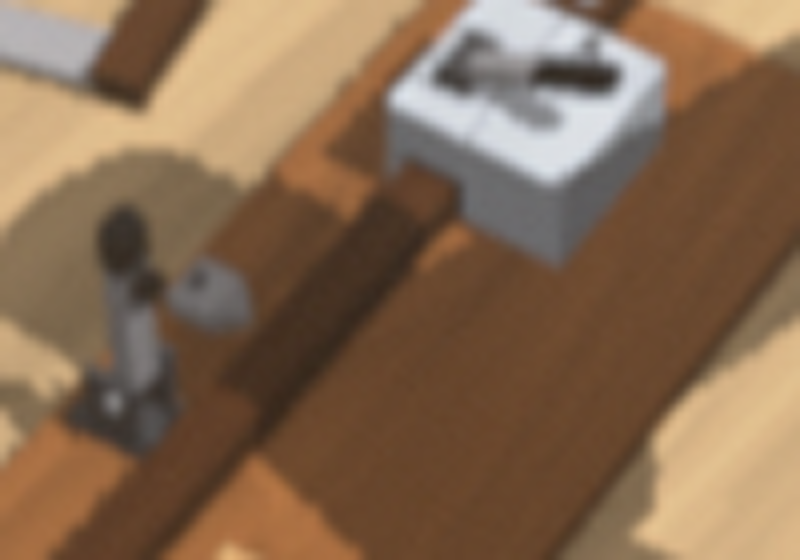

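View pics/t0d.png

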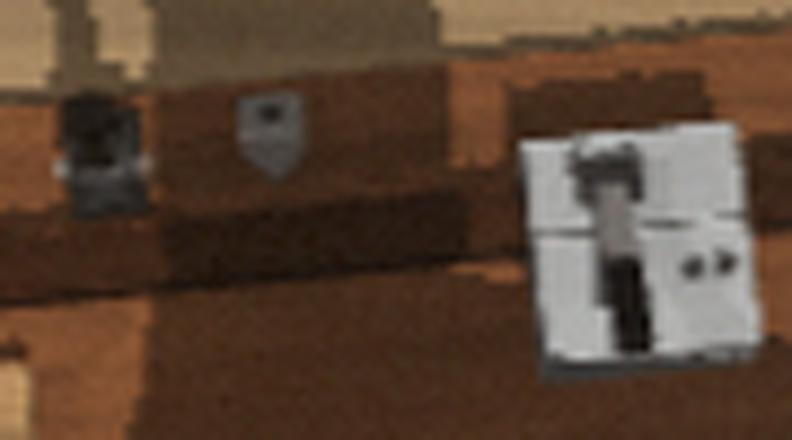

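Look-alikes: the loose slat on the table at top (162,270) measures about 225–240 × 50 mm, so it is the wrong size. There are also the slat pile at (60,330) and the crate slats at (38,228). The slat on the board at top (185,199) measures 160 × 40 mm, so it is the one to use. The close crop shows it on the board, with the pointer tip at top (236,170) and the stop at (278,178).

```bash
cat >> h.py <<'E'
def st():
    o=manip.get_obs(); p=jig(o['eef_pos'])*1000; Rm=R.from_quat(np.roll(o['tool_rot'],-1)).as_matrix()
    des=np.c_[-JR[:,0],[0,0,-1],-JR[:,1]]
    print('t',o['time_s'],'jigTCP',p,'rotneed(deg,tool)',np.degrees(R.from_matrix(Rm.T@des).as_rotvec()),'F jig',JR.T@o['wrist_force'],'w',o['grip_width'])
    return o,p,Rm
def go(t):
    o,p,Rm=st(); print('tool shift mm',Rm.T@(JR@(np.array(t)-p)))
E
python3 - <<'E'
from h import *
go([0,-235,200])
T=load('top0')
print('glue',onz(T,104,229,.1), jig(onz(T,104,229,.15)), 'mallet',jig(onz(T,390,248,.06)),'square',jig(onz(T,268,128,.02)))
E
```

```text
t 0.1 jigTCP [-489.7479 -621.1449  215.485 ] rotneed(deg,tool) [ 0.0951  6.7795 -0.01  ] F jig [0.3323 0.443  0.0219] w 0.09432373968177842
tool shift mm [-531.903    16.1653 -325.605 ]
glue [0.4155 0.4276 0.1   ] [-0.109  0.385  0.15 ] mallet [-0.2546 -0.496   0.06  ] square [ 0.1942 -0.1532  0.02  ]
```

Call:
arm_command(series=[{"linear":[0,0,0],"rot":[0,6.8,0],"claw":-1},{"linear":[-42,0,-18],"rot":[0,0,0],"claw":-1},{"linear":[-42,0,-18],"rot":[0,0,0],"claw":-1},{"linear":[-42,0,-18],"rot":[0,0,0],"claw":-1},{"linear":[-42,0,-18],"rot":[0,0,0],"claw":-1}], grip_force=20)

```text
time_s: 0.6
eef_pos: [0.3112, -0.5397, 0.2125]
tool_rot: [0.036, -0.037, 0.708, -0.704]
wrist_force: [1.1, -0.3, 0.9]
grip_width: 0.0576
```

```bash
python3 -c "
from h import *
go([0,-235,200])"
```

```text
t 0.6 jigTCP [-321.8251 -549.1249  212.4772] rotneed(deg,tool) [ 0.326  -0.9261  0.0638] F jig [ 1.0342 -0.4731  0.9365] w 0.057622805501593904
tool shift mm [-316.721    13.9238 -319.2107]
```

Call:
arm_command(series=[{"linear":[-35,1,-35],"rot":[0,-0.9,0],"claw":-1},{"linear":[-35,1,-35],"rot":[0,0,0],"claw":-1},{"linear":[-35,1,-35],"rot":[0,0,0],"claw":-1},{"linear":[-35,1,-35],"rot":[0,0,0],"claw":-1},{"linear":[-35,1,-35],"rot":[0,0,0],"claw":-1}])

```text
time_s: 1.1
eef_pos: [0.4658, -0.3428, 0.2062]
tool_rot: [0.041, -0.043, 0.709, -0.703]
wrist_force: [1.3, 0.5, -0.3]
grip_width: 0.0173
```

Call:
arm_command(series=[{"linear":[-35,1,-35],"rot":[0,0,0],"claw":-1},{"linear":[-35,1,-35],"rot":[0,0,0],"claw":-1},{"linear":[-35,1,-35],"rot":[0,0,0],"claw":-1},{"linear":[-10,0,-10],"rot":[0,0,0],"claw":-1},{"linear":[0,0,0],"rot":[0,0,0],"claw":-1}])

```text
time_s: 1.6
eef_pos: [0.5678, -0.2073, 0.2018]
tool_rot: [0.043, -0.046, 0.709, -0.702]
wrist_force: [-0.2, -0.3, 0.3]
grip_width: 0.0008
```

```bash
python3 -c "
from h import *
go([0,-235,140])"
```

```text
t 1.6 jigTCP [ -27.4492 -249.7481  201.7513] rotneed(deg,tool) [0.6266 0.363  0.2441] F jig [-0.2215 -0.3121  0.2751] w 0.0007856557797109427
tool shift mm [-27.8031  61.7902 -13.8976]
```

Call:
arm_command(series=[{"linear":[-25,30,-8],"rot":[0.6,0.4,0.2],"claw":-1},{"linear":[0,45,0],"rot":[0,0,0],"claw":-1},{"linear":[0,45,0],"rot":[0,0,0],"claw":-1},{"linear":[0,20,0],"rot":[0,0,0],"claw":-1},{"linear":[0,0,0],"rot":[0,0,0],"claw":-1}])

```text
time_s: 2.1
eef_pos: [0.5904, -0.2032, 0.0589]
tool_rot: [-0.04, 0.039, -0.704, 0.708]
wrist_force: [0.5, -0.6, 0.3]
grip_width: 0.0003
```

```bash
python3 -c "
from h import *
go([0,-225,55])
shot('side','s1');shot('top','t1')
a=load('s1')['color'][140:310,150:330]; cv2.imwrite('pics/s1c.png',cv2.resize(a,None,fx=3.5,fy=3.5,interpolation=cv2.INTER_CUBIC))"
```

```text
t 2.1 jigTCP [  -4.5116 -248.3408   58.9154] rotneed(deg,tool) [-0.2515 -0.3765 -0.0643] F jig [ 0.4642 -0.671   0.2691] w 0.0002650800269528227
tool shift mm [ -4.3538   3.8179 -23.3869]
```

View pics/s1c.png

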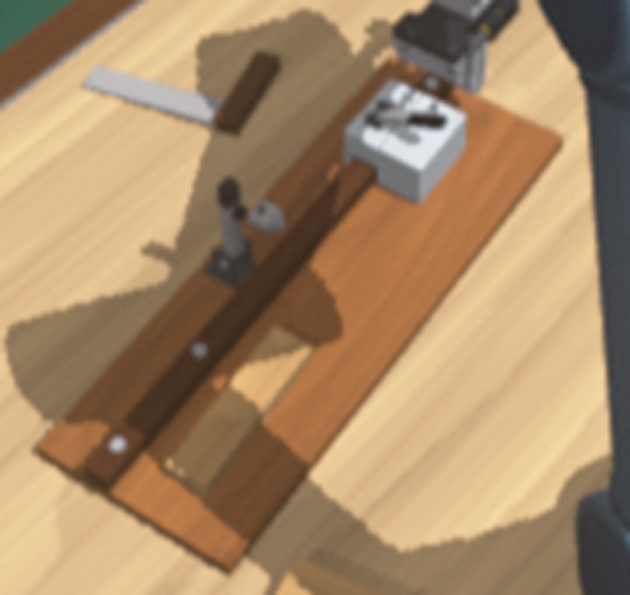

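View pics/t1.png

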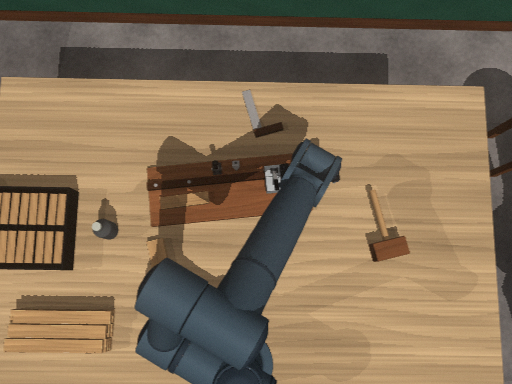

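Call:
arm_command(series=[{"linear":[-4,4,-14],"rot":[-0.2,-0.4,0],"claw":-1},{"linear":[0,0,-10],"rot":[0,0,0],"claw":-1},{"linear":[0,0,-10],"rot":[0,0,0],"claw":-1},{"linear":[0,0,-10],"rot":[0,0,0],"claw":-1}])

```text
time_s: 2.6
eef_pos: [0.5946, -0.1624, 0.0639]
tool_rot: [-0.048, 0.037, -0.701, 0.711]
wrist_force: [0.6, -13.4, -10.0]
grip_width: 0.0005
```

```bash
python3 -c "
from h import *
st()"
```

```text
t 2.6 jigTCP [   4.4477 -208.3161   63.8853] rotneed(deg,tool) [-0.8709  0.0035 -0.8257] F jig [ -0.9806 -13.3333  -9.972 ] w 0.0004715732922340141
```

Call:
arm_command(series=[{"linear":[1,3,-12],"rot":[-0.9,0,-0.8],"claw":-1},{"linear":[0,3,-12],"rot":[0,0,0],"claw":-1},{"linear":[0,3,-12],"rot":[0,0,0],"claw":-1},{"linear":[0,2,-12],"rot":[0,0,0],"claw":-1}])

```text
time_s: 3.0
eef_pos: [0.592, -0.1276, 0.0635]
tool_rot: [-0.048, 0.042, -0.693, 0.718]
wrist_force: [-4.5, -13.0, 2.3]
grip_width: 0.0006
```

```bash
python3 -c "
from h import *
st()"
```

```text
t 3.0 jigTCP [   6.0693 -173.5105   63.4827] rotneed(deg,tool) [-2.0915  0.4875 -0.3756] F jig [ -6.0392 -12.3704   2.2792] w 0.0005634020970609205
```

Call:
arm_command(series=[{"linear":[1,3,-12],"rot":[-1.5,0.4,-0.4],"claw":-1},{"linear":[1,3,-12],"rot":[-0.7,0,0],"claw":-1},{"linear":[0,2,-8],"rot":[-0.7,0,0],"claw":-1},{"linear":[0,0,0],"rot":[0,0,0],"claw":-1}])

```text
time_s: 3.4
eef_pos: [0.5894, -0.1051, 0.0642]
tool_rot: [-0.048, 0.043, -0.701, 0.71]
wrist_force: [-0.6, 0.9, -0.4]
grip_width: 0.0008
```

```bash
python3 -c "
from h import *
st()
shot('side','s2');shot('top','t2')
a=load('s2')['color'][165:235,200:300]; cv2.imwrite('pics/s2c.png',cv2.resize(a,None,fx=8,fy=8,interpolation=cv2.INTER_CUBIC))
a=load('t2')['color'][150:200,205:295]; cv2.imwrite('pics/t2c.png',cv2.resize(a,None,fx=8.8,fy=8.8,interpolation=cv2.INTER_CUBIC))"
```

```text
t 3.4 jigTCP [   6.2008 -150.8129   64.1827] rotneed(deg,tool) [-0.7595  0.4998 -0.3366] F jig [-0.4569  0.9136 -0.3917] w 0.0008456932365144489
```

View pics/s2c.png

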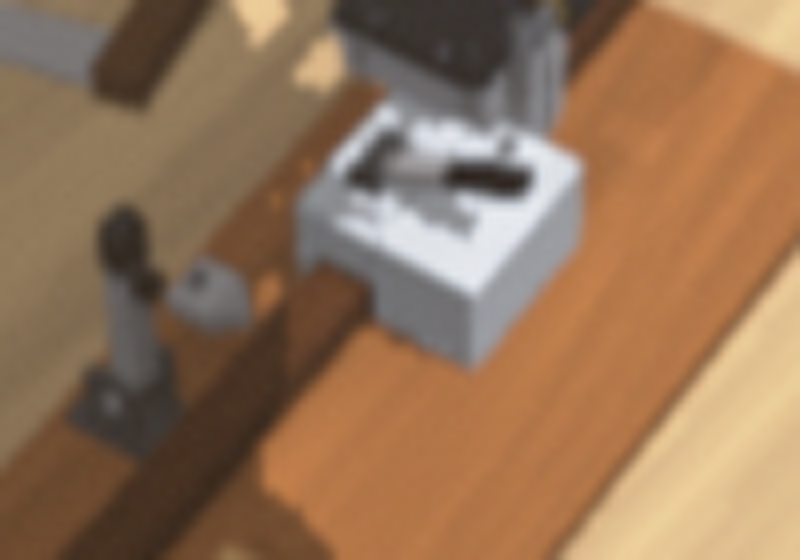

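View pics/t2c.png

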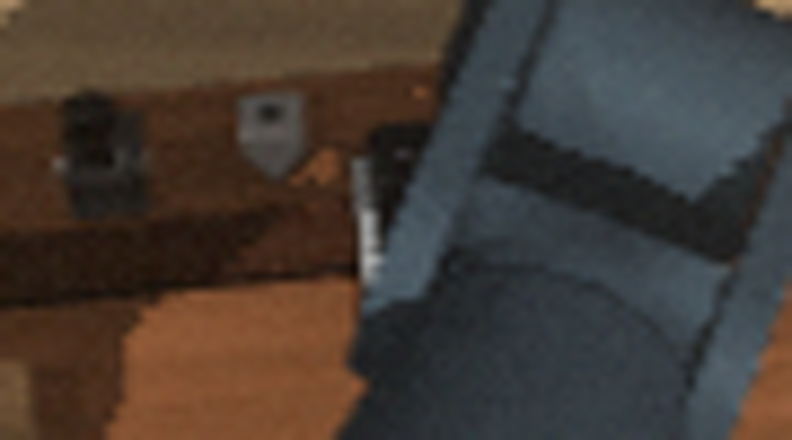

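```bash
cat >> h.py <<'E'
def s8(c): return tc(c,8,(200,165))
def t8(c): return tc(c,8.8,(205,150))
E
python3 -c "
from h import *
S=load('s2');T=load('t2')
J=lambda d,c,z:1000*jig(onz(d,*c,z))
print('S face top far/near',J(S,s8((300,198)),.07),J(S,s8((470,296)),.07),'bot near',J(S,s8((471,372)),.019),'-y near',J(S,s8((583,165)),.07))
print('S0',J(S,s8((387,100)),.07),J(S,s8((553,185)),.07),'bot',J(S,s8((556,267)),.019))
print('tip S top/bot',J(S,s8((250,300)),.028),J(S,s8((244,330)),.018))
print('T face',J(T,t8((355,160)),.07),J(T,t8((364,270)),.07),'tip',J(T,t8((275,180)),.028),J(T,t8((275,180)),.018))
# finger tool frame
"
```

```text
S face top far/near [ 55.513  -62.4551  70.    ] [-27.6488 -58.0846  70.    ] bot near [-26.9542 -59.8157  19.    ] -y near [ -28.7875 -138.175    70.    ]
S0 [  55.6226 -123.8925   70.    ] [ -24.3914 -122.8851   70.    ] bot [ -26.4758 -123.4244   19.    ]
tip S top/bot [ 63.0764 -35.7712  28.    ] [ 61.1558 -28.1392  18.    ]
T face [ 53.0716 -59.0333  70.    ] [ 11.4135 -58.0551  70.    ] tip [ 57.6233 -28.9758  28.    ] [ 59.7826 -29.0246  18.    ]
```

Call:
arm_command(series=[{"linear":[1,3,-8],"rot":[-0.9,0.4,-0.3],"claw":-1},{"linear":[0,3,-8],"rot":[-0.7,0,0],"claw":-1},{"linear":[0,2,-8],"rot":[-0.7,0,0],"claw":-1},{"linear":[0,0,0],"rot":[0,0,0],"claw":-1}])

```text
time_s: 3.9
eef_pos: [0.5898, -0.0901, 0.0639]
tool_rot: [0.047, -0.042, 0.708, -0.704]
wrist_force: [0.2, -0.4, -0.0]
grip_width: 0.0005
```

```bash
python3 -c "
from h import *
st()
shot('side','s3');shot('top','t3')
a=load('s3')['color'][180:225,210:270]; cv2.imwrite('pics/s3c.png',cv2.resize(a,None,fx=13,fy=13,interpolation=cv2.INTER_CUBIC))
a=load('t3')['color'][150:190,220:270]; cv2.imwrite('pics/t3c.png',cv2.resize(a,None,fx=14,fy=14,interpolation=cv2.INTER_CUBIC))"
```

```text
t 3.9 jigTCP [   8.3876 -135.9972   63.8973] rotneed(deg,tool) [ 0.2709  0.3908 -0.4038] F jig [ 0.1779 -0.3998 -0.0357] w 0.00045340324086125586
```

View pics/s3c.png

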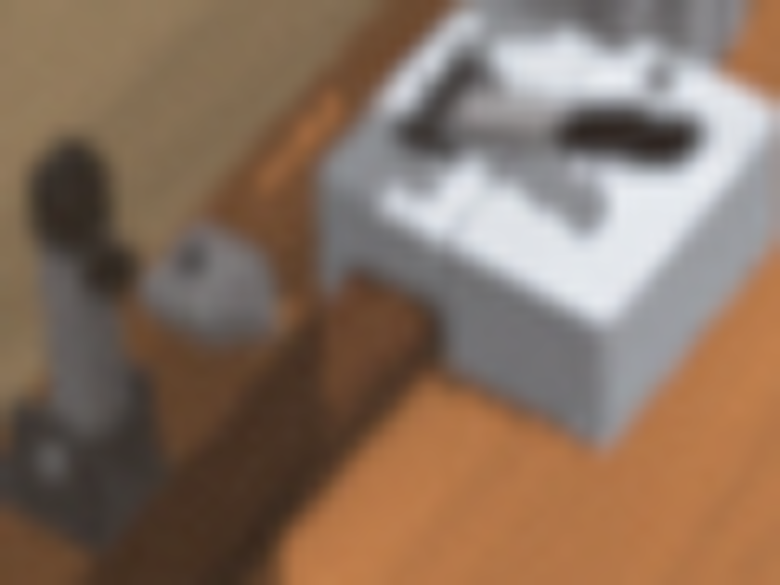

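View pics/t3c.png

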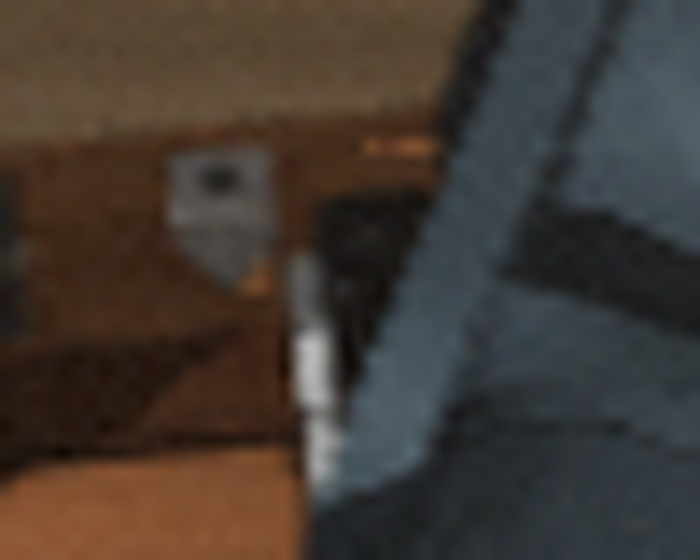

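```bash
python3 -c "
from h import *
S=load('s3');T=load('t3')
P=lambda d,q,s,o:(proj(d,wld(np.array(q)/1000))-o+.5)*s-.5
for q in [(59,-29.5,28),(59,-29.5,18),(93,-17.5,28),(93,-41.5,28),(71,-17.5,28),(71,-41.5,28)]: print(q,P(S,q,13,(210,180)),P(T,q,14,(220,150)))
J=lambda d,c,s,o,z:1000*jig(onz(d,*tc(c,s,o),z))
so=(13,(210,180));to=(14,(220,150))
print('S',J(S,(325,180),*so,.07),J(S,(605,325),*so,.07),J(S,(600,448),*so,.019))
print('T',J(T,(291,255),*to,.07),J(T,(296,330),*to,.07),J(T,(304,480),*to,.07),'tip',J(T,(237,287),*to,.028))
print('tip S',J(S,(277,300),*so,.028),J(S,(275,332),*so,.018))
"
```

```text
(59, -29.5, 28) [275.2968 316.7448] [229.4004 280.8375]
(59, -29.5, 18) [277.1309 341.7077] [230.0873 289.6275]
(93, -17.5, 28) [134.5934 289.1667] [165.4307 147.9016]
(93, -41.5, 28) [191.7416 225.7645] [264.9641 137.9986]
(71, -17.5, 28) [207.025  327.8261] [174.4961 237.0518]
(71, -41.5, 28) [263.861  263.7797] [274.2406 227.0815]
S [ 52.6163 -44.4839  70.    ] [-28.301  -44.5646  70.    ] [-26.088  -45.3227  19.    ]
T [ 54.555  -44.1748  70.    ] [ 36.6856 -43.5187  70.    ] [  1.1892 -41.7527  70.    ] tip [ 57.316  -31.1567  28.    ]
tip S [ 61.6812 -33.9941  28.    ] [ 61.199  -31.6855  18.    ]
```

```bash
python3 -c "
from h import *
def poly(d,ty):
    q=[(59,0),(71,12),(93,12),(93,-12),(71,-12)]
    up=[proj(d,wld([x/1000,(y+ty)/1000,.028])) for x,y in q]; lo=[proj(d,wld([x/1000,(y+ty)/1000,.018])) for x,y in q]
    h=cv2.convexHull(np.float32(up+lo))[:,0]; m=cv2.moments(h); return np.array([m['m10'],m['m01']])/m['m00'],m['m00']
for f,box in (('t0',(228,158,248,174)),('t2',(228,158,248,174)),('t3',(228,158,248,174)),('s0',(218,194,234,209)),('s2',(218,194,234,209)),('s3',(218,194,233,209))):
    d=load({'t0':'top0','s0':'side0'}.get(f,f)); u0,v0,u1,v1=box
    c=d['color'][v0:v1,u0:u1].astype(float); r=c[...,0]/c[...,2]
    print(f); print((r*100).astype(int)) if f in('t3','s3') else 0
    w=np.clip((r-.55)/(.95-.55),0,1); w[w<.2]=0
    vv,uu=np.mgrid[v0:v1,u0:u1]; cen=np.array([(w*uu).sum(),(w*vv).sum()])/w.sum()
    a,A=poly(d,-30); b,_=poly(d,-40); print(cen,w.sum(),'model',a,A,'dy/px',(b-a)/10, 'y est', -30+ -10*((cen-a)@(b-a))/((b-a)@(b-a)))
"
```

```text
t0
[235.437  164.4739] 46.33508341949448 model [235.5068 164.1579] 62.796024646027945 dy/px [ 0.2957 -0.0296] y est -29.66033861725686
t2
[238.2721 166.0167] 66.59089724749222 model [235.5068 164.1579] 62.796024646027945 dy/px [ 0.2957 -0.0296] y est -38.63536746008664
t3
[[ 61  58  60  57  57  55  58  60  56  58  59  51  51  49  50  48  46  45
   46  45]
 [ 53  52  51  48  47  46  42  39  39  40  38  42  42  44  37  39  40  43
   41  37]
 [ 41  41  39  38  41  49  54  58  65  62  67  50  38  42  38  39  43  38
   38  40]
 [ 38  42  42  49  83  88  90  88  87  93  89  67  36  44  35  39  39  41
   43  40]
 [ 45  45  41  41  82  91  91  87  85  90  88  61  39  39  44  40  39  36
   42  41]
 [ 40  38  38  41  80  91  90  82  87  91  93  69  37  43  36  39  44  46
   56  56]
 [ 40  41  44  44  82  91  89  89  90  85  88  70  45  43  48  68  80  70
   78  76]
 [ 37  38  38  44  85  90  88  89  90  88  87  72  43  38  48  70  77  89
   75  85]
 [ 37  41  41  40  69  84  87  87  90  89  90  79  49  42  59  72  80  83
   87  89]
 [ 46  44  34  45  64  87  91  90  88  89  84  69  44  44  52 
[... 1087 characters left out ...]
 62 63 63 64 71 78 73 63 52 45 44 43 42]
 [70 65 63 61 63 74 86 92 89 84 75 61 49 45 46]
 [70 66 62 63 70 84 92 95 95 95 90 83 65 48 44]
 [67 66 66 72 84 92 94 96 98 97 95 93 78 54 46]
 [69 61 70 86 94 96 98 96 98 97 97 95 86 62 46]
 [71 58 69 89 96 97 96 97 97 98 95 95 90 65 47]
 [78 58 59 78 91 95 95 97 98 96 96 96 88 64 46]
 [84 61 51 60 76 86 92 95 97 95 94 94 87 63 47]
 [86 64 46 47 55 66 75 86 90 89 84 84 76 62 50]
 [86 65 48 42 46 50 57 67 72 71 66 64 60 54 49]
 [88 75 55 47 44 45 45 51 52 52 49 51 46 48 50]
 [91 86 71 58 48 44 44 44 47 45 46 46 46 48 50]]
[224.5814 201.584 ] 81.54738490524068 model [225.7203 202.1492] 71.5530008864589 dy/px [ 0.1817 -0.2035] y est -28.765795599329984
```

```bash
python3 -c "
from h import *
T=load('t3');S=load('s3')
J=lambda d,c,z:1000*jig(onz(d,*c,z))
print('face',J(T,(239.95,171),.07),J(T,(240.15,174),.07)); print('tip',J(T,(235.6,170.2),.028),J(T,(235.6,170.4),.018),'ptr centre',J(T,(235.4,165),.028))
c=S['color'][190:212,216:262].astype(float); print(c.mean(2).astype(int)[:, :] )
"
```

```text
face [ 43.9019 -41.87    70.    ] [ 33.9092 -41.5051  70.    ]
tip [ 57.0517 -28.2226  28.    ] [ 58.5223 -28.1977  18.    ] ptr centre [ 74.8523 -29.3381  28.    ]
[[ 92 101 108 ...  45  45  47]
 [ 65  86 102 ...  52  49  54]
 [ 49  63  91 ... 111 106 112]
 ...
 [ 91  86  80 ... 154 145 133]
 [ 93  86  81 ... 147 133 126]
 [ 93  86  78 ... 136 126 125]]
```

Call:
arm_command(series=[{"linear":[1,2,-6],"rot":[-0.5,0.4,-0.3],"claw":-1},{"linear":[0,2,-7],"rot":[-0.7,0,0],"claw":-1},{"linear":[0,0,0],"rot":[0,0,0],"claw":-1}])

```text
time_s: 4.3
eef_pos: [0.5899, -0.0824, 0.0638]
tool_rot: [0.045, -0.042, 0.71, -0.701]
wrist_force: [-0.7, -0.2, -0.6]
grip_width: 0.0005
```

```bash
python3 -c "
from h import *
st()"
```

```text
t 4.3 jigTCP [   9.3273 -128.3032   63.8245] rotneed(deg,tool) [ 0.7371  0.1589 -0.297 ] F jig [-0.7417 -0.119  -0.5847] w 0.0005041571723723477
```

```bash
cat > m.py <<'E'
from h import *
import sys
def meas(k):
    S=shot('side','s'+k);T=shot('top','t'+k)
    J=lambda d,c,z:1000*jig(onz(d,*c,z))
    c=T['color'][150:190,220:270].astype(float); r=c[...,0]/c[...,2]
    np.set_printoptions(linewidth=200)
    print((r[5:26,10:32]*100).astype(int))
    a=S['color'][180:225,210:270]; cv2.imwrite('pics/s%sc.png'%k,cv2.resize(a,None,fx=13,fy=13,interpolation=cv2.INTER_CUBIC))
    a=T['color'][150:190,220:270]; cv2.imwrite('pics/t%sc.png'%k,cv2.resize(a,None,fx=14,fy=14,interpolation=cv2.INTER_CUBIC))
meas(sys.argv[1])
E
python3 m.py 4
```

```text
[[ 59  57  55  58  55  57  59  58  60  58  56  58  58  56  57  57  59  57  58  60  76  96]
 [ 57  56  58  57  59  59  57  58  57  56  59  59  59  58  58  56  60  59  58  64  97 103]
 [ 57  60  56  56  58  59  58  59  57  59  58  59  59  59  59  59  58  58  56  66  92 100]
 [ 58  56  56  56  60  57  58  58  53  54  49  51  52  45  43  39  48  45  50  69  96 117]
 [ 51  50  48  43  41  41  42  39  40  42  40  42  43  33  45  40  41  41  55  75  96 123]
 [ 41  40  44  50  53  61  62  64  64  49  42  43  45  38  46  37  38  38  43  66 118 125]
 [ 41  50  83  88  91  92  88  90  91  70  44  40  38  41  38  39  37  42  45  67 126 131]
 [ 40  51  83  90  90  84  85  89  90  64  40  40  40  44  37  39  42  40  44  80 125 127]
 [ 45  39  78  92  89  86  85  90  89  63  41  50  54  54  58  63  70  65  60 110 122 127]
 [ 37  43  81  90  91  91  91  89  92  71  54  71  76  76  88  78  73  76  83 121 123 133]
 [ 41  40  84  92  89  90  90  88  90  77  67  89  88  73  76  87  80  78 122 124 133 122]
 [ 41  44  68  82  87  90  89  89  89  83  73  85  85  75  86  90  80  82 131 122 128 129]
 [ 40  40  63  86  90  88  89  86  88  64  52  79  75  81  68  85  85 108 126 127 127 126]
 [ 37  38  42  60  85  89  89  88  92  81  74  72  90  84  92  68  82 125 127 126 129 125]
 [ 42  42  44  38  59  82  86  76  97  95  97  91  82  89  83  72  92 130 127 130 129 127]
 [ 40  37  43  40  45  51  66  63  89  99  98  86  81  86  83  86 114 127 131 131 132 129]
 [ 40  42  46  43  45  40  50  46  86  97  98  94  83  86  79  86 125 127 131 131 131 131]
 [ 43  44  40  42  39  39  38  34  70  95  97  83  81  79  83 112 131 124 132 130 130 127]
 [ 42  41  45  44  43  38  39  36  69  90  95  89  81  78  77 134 132 129 130 130 128 127]
 [ 42  43  43  24  48  44  39  38  60  98  99 100  80  68 103 129 126 125 131 130 132 130]
 [ 45  40  39  45  42  40  33  42  59  98 100  95  92  86 117 127 130 132 133 133 130 123]]
```

View pics/s4c.png

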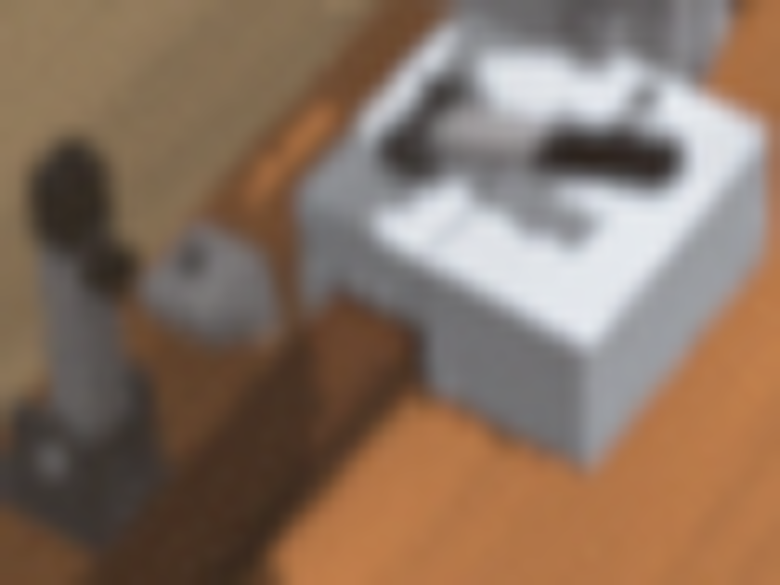

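View pics/t4c.png

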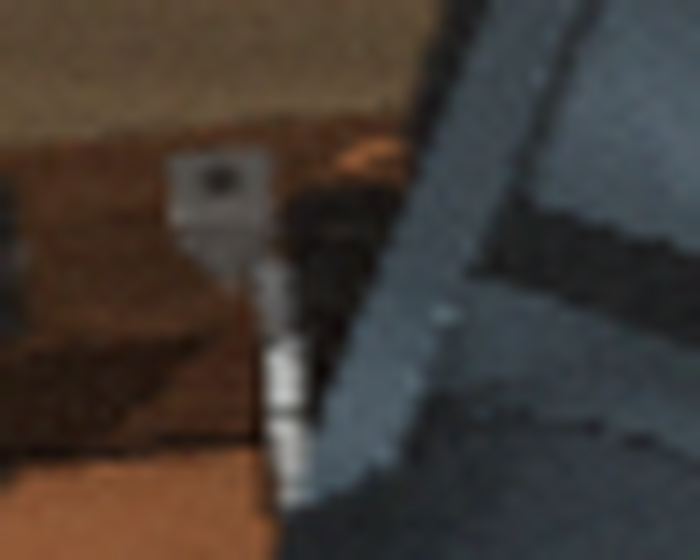

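```bash
python3 -c "
from h import *
S=load('s4');T=load('t4')
J=lambda d,c,s,o,z:1000*jig(onz(d,*tc(c,s,o),z))
so=(13,(210,180))
print('S',J(S,(303,198),*so,.07),J(S,(592,347),*so,.07),J(S,(588,470),*so,.019),'-y near top',J(S,(768,130),*so,.07))
J2=lambda d,c,z:1000*jig(onz(d,*c,z))
print('T',J2(T,(237.97,172),.07),J2(T,(238.15,174),.07))
# pointer side mask, excluding clamp
c=S['color'][194:209,219:233].astype(float); r=c[...,0]/c[...,2]
w=np.clip((r-.48)/(.96-.48),0,1); w[:,0]=0; w[:7,:][r[:7,:]<.68]=0; w[w<.15]=0
vv,uu=np.mgrid[194:209,219:233]; cen=np.array([(w*uu).sum(),(w*vv).sum()])/w.sum(); print(cen,w.sum())
def poly(tx,ty):
    q=[(tx,0),(tx+12,12),(tx+34,12),(tx+34,-12),(tx+12,-12)]
    P=[proj(S,wld([x/1000,(y+ty)/1000,z])) for x,y in q for z in(.018,.028)]
    h=cv2.convexHull(np.float32(P))[:,0]; m=cv2.moments(h); return np.array([m['m10'],m['m01']])/m['m00'],m['m00']
a,A=poly(59,-30);b,_=poly(59,-31);c_,_=poly(60,-30); print(a,A,'dx,dy',np.linalg.solve(np.c_[c_-a,b-a],cen-a)*[1,-1])
"
```

```text
S [ 53.8228 -36.9986  70.    ] [-29.3646 -37.3934  70.    ] [-27.3279 -38.1766  19.    ] -y near top [ -28.2966 -116.3313   70.    ]
T [ 41.2489 -35.1165  70.    ] [ 34.5739 -35.0289  70.    ]
[225.8586 201.7786] 72.21829362813561
[225.7203 202.1492] 71.5530008864589 dx,dy [ 0.5164 -1.4759]
```

Call:
arm_command(series=[{"linear":[1,0,-4],"rot":[0,0,0],"claw":-1},{"linear":[0,0,-3],"rot":[0,0,0],"claw":-1},{"linear":[0,0,0],"rot":[0,0,0],"claw":-1}])

```text
time_s: 4.7
eef_pos: [0.5897, -0.0798, 0.0636]
tool_rot: [0.047, -0.041, 0.706, -0.705]
wrist_force: [-0.2, 0.4, 0.3]
grip_width: 0.0008
```

```bash
python3 -c "
from h import *
st()"; python3 m.py 5
```

```text
t 4.7 jigTCP [   9.5107 -125.7231   63.563 ] rotneed(deg,tool) [ 0.0631  0.2761 -0.5226] F jig [-0.1593  0.435   0.3285] w 0.000777667016895546
[[ 60  59  56  58  60  55  54  59  58  57  57  60  57  58  56  58  57  58  74  96 114 123]
 [ 56  55  59  55  59  61  58  57  58  59  58  55  58  57  56  58  60  65  87 110 123 125]
 [ 58  57  60  57  57  59  57  59  59  57  56  59  58  59  57  56  59  63  96 110 126 124]
 [ 59  59  62  60  57  57  60  60  58  52  53  53  48  48  44  44  46  65  90 117 130 130]
 [ 52  48  48  42  40  40  40  43  40  38  43  38  40  41  41  38  47  75  93 125 131 127]
 [ 39  41  44  45  54  65  64  64  63  48  36  43  42  37  38  38  43  63 112 123 130 126]
 [ 40  46  80  87  87  87  88  91  92  68  45  40  41  38  39  39  41  78 123 130 125 130]
 [ 38  52  80  90  89  87  89  91  90  65  37  44  41  41  44  40  43  84 128 122 118 123]
 [ 42  41  83  88  91  83  89  87  92  69  40  41  44  48  46  51  54 104 124 133 124 127]
 [ 42  37  82  93  91  90  92  91  89  86  72  76  91  80  66  86  75 120 127 129 127 122]
 [ 40  42  84  90  89  90  87  91  89  89  75 
[... 255 characters left out ...]
0  88  95  80  87  82  83  86  77 125 131 131 124 128 132 126]
 [ 40  45  45  37  61  84  90  93  94  91  75  73  95  84  80 126 129 122 126 127 135 129]
 [ 42  47  38  40  38  48  68  82  95  98  83  83  82  85 116 127 122 126 130 126 124 123]
 [ 41  36  45  42  44  34  47  58  92  95  86  86  85  88 124 126 125 129 131 130 128 126]
 [ 42  42  39  38  40  40  40  54  91  97  87  68  80 102 125 130 130 131 126 129 124 126]
 [ 31  42  35  37  43  42  44  58  91  96  80  75  79 125 128 132 131 130 132 129 124 132]
 [ 44  40  43  45  32  38  39  51  92  95  94  76  83 132 128 126 129 125 130 129 131 130]
 [ 43  52  47  41  42  32  36  52  97  97  98  85 115 127 128 134 126 130 132 124 126 130]]
```

View pics/s5c.png

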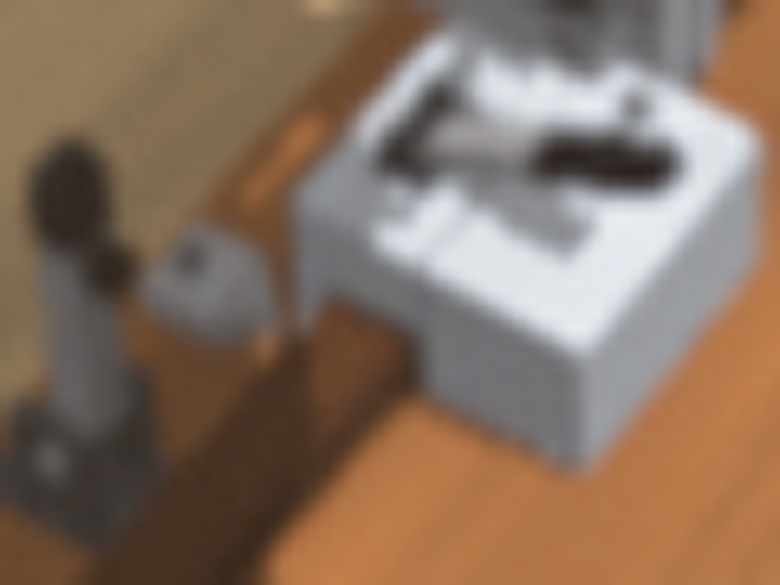

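View pics/t5c.png

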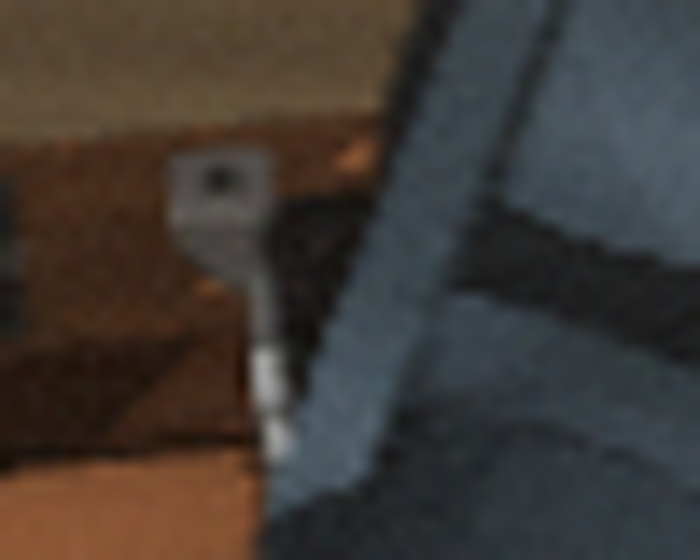

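Call:
arm_command(series=[{"linear":[1,0,-4],"rot":[0,0,0],"claw":-1},{"linear":[0,0,-2],"rot":[0,0,0],"claw":-1},{"linear":[0,0,0],"rot":[0,0,0],"claw":-1}])

```text
time_s: 5.1
eef_pos: [0.5896, -0.0777, 0.0636]
tool_rot: [-0.049, 0.04, -0.703, 0.708]
wrist_force: [-0.5, -0.9, 0.7]
grip_width: 0.0005
```

```bash
python3 -c "
from h import *
go([0,-150,70])"
```

```text
t 5.1 jigTCP [   9.5951 -123.636    63.6359] rotneed(deg,tool) [-0.4946  0.3703 -0.7249] F jig [-0.5728 -0.8123  0.7029] w 0.0004908014268525992
tool shift mm [ 9.6856 -6.2586 26.3561]
```

Call:
arm_command(series=[{"linear":[8,0,20],"rot":[0,0,0],"claw":-1},{"linear":[0,-30,40],"rot":[-0.5,0.4,-0.7],"claw":-1},{"linear":[20,-40,45],"rot":[0,0,0],"claw":-1},{"linear":[20,-40,45],"rot":[0,0,0],"claw":-1},{"linear":[30,-20,40],"rot":[0,0,0],"claw":-1}])

```text
time_s: 5.6
eef_pos: [0.5401, -0.2515, 0.1755]
tool_rot: [0.042, -0.049, 0.711, -0.7]
wrist_force: [-0.3, -0.5, 0.0]
grip_width: 0.0006
```

Call:
arm_command(series=[{"linear":[40,0,30],"rot":[0,0,0],"claw":-1},{"linear":[40,0,30],"rot":[0,0,0],"claw":-1},{"linear":[0,0,0],"rot":[0,0,0],"claw":-1}])

```text
time_s: 5.9
eef_pos: [0.4671, -0.326, 0.1793]
tool_rot: [0.044, -0.046, 0.71, -0.701]
wrist_force: [0.2, 0.9, -0.9]
grip_width: 0.0006
```

```bash
python3 -c "
from h import *
st()"; python3 m.py 6;  python3 -c "
from h import *
a=load('t6')['color'][140:240,135:325]; cv2.imwrite('pics/t6d.png',cv2.resize(a,None,fx=4.2,fy=4.2,interpolation=cv2.INTER_CUBIC))"
```

```text
t 5.9 jigTCP [-141.6198 -355.6016  179.2863] rotneed(deg,tool) [0.7691 0.3837 0.1253] F jig [ 0.2916  0.8471 -0.8666] w 0.0005625656778137277
[[59 60 58 58 59 59 59 58 59 58 59 59 54 56 55 58 58 58 59 57 58 60]
 [60 59 59 61 61 60 59 61 60 56 57 57 60 60 55 61 58 58 57 55 60 58]
 [57 58 59 59 60 59 59 58 57 58 58 58 58 61 57 58 60 57 56 51 50 50]
 [55 56 59 60 60 55 60 56 52 53 47 46 48 48 50 43 37 40 43 39 43 42]
 [50 53 44 42 40 40 38 45 40 35 42 43 43 41 41 42 40 42 37 37 45 40]
 [38 37 44 52 60 70 71 71 72 58 41 40 41 46 42 43 44 38 42 41 40 44]
 [38 41 84 92 93 92 89 87 89 67 40 44 38 37 39 40 41 41 40 41 37 40]
 [38 40 89 91 91 80 80 85 88 63 40 41 42 42 37 39 36 43 39 41 43 41]
 [42 44 80 86 88 82 83 86 90 64 40 46 40 43 41 38 42 38 44 37 42 40]
 [41 33 77 90 90 88 90 88 85 71 47 44 40 39 44 43 40 47 37 36 39 45]
 [40 40 84 88 90 89 88 89 88 70 43 41 39 40 40 42 40 42 40 38 42 42]
 [43 43 68 81 87 86 87 85 88 76 50 42 42 40 35 41 41 44 42 40 37 43]
 [41 45 65 83 87 90 88 85 85 68 45 43 37 35 42 46 48 62 68 71 80 83]
 [46 34 43 59 82 86 86 91 93 77 83 82 96 96 98 96 95 96 97 96 96 96]
 [43 43 41 42 54 80 88 95 96 97 96 96 96 94 96 97 98 96 93 97 95 96]
 [37 42 44 40 44 54 78 98 98 96 95 97 96 92 96 95 95 94 94 89 94 95]
 [39 41 40 41 40 40 50 88 96 97 95 96 94 85 86 87 75 80 78 80 92 95]
 [44 40 43 43 45 43 47 91 95 95 97 94 93 79 85 81 75 84 86 80 90 97]
 [40 40 43 44 45 45 40 89 95 95 96 95 93 89 80 86 81 84 74 75 92 94]
 [45 41 46 45 43 44 45 91 96 95 97 96 94 85 84 87 89 89 90 88 90 95]
 [40 54 45 39 38 41 44 81 94 97 95 93 92 82 85 90 89 88 90 86 88 93]]
```

View pics/s6c.png

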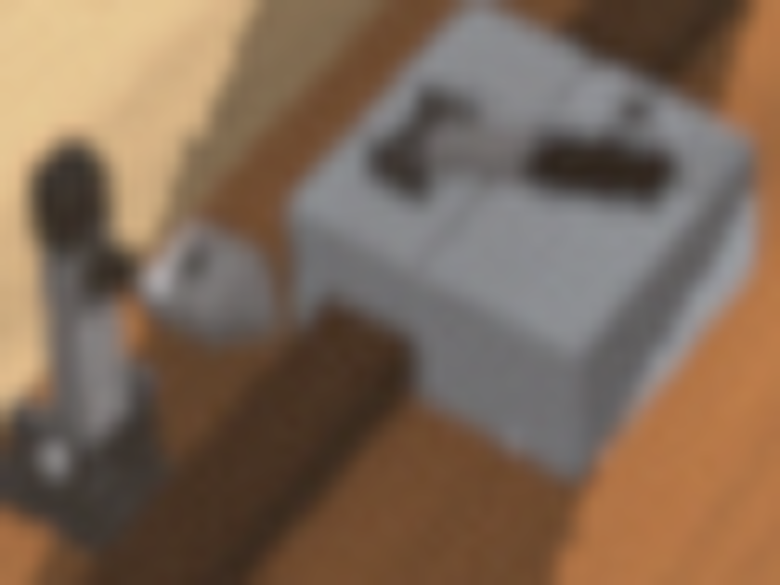

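View pics/t6c.png

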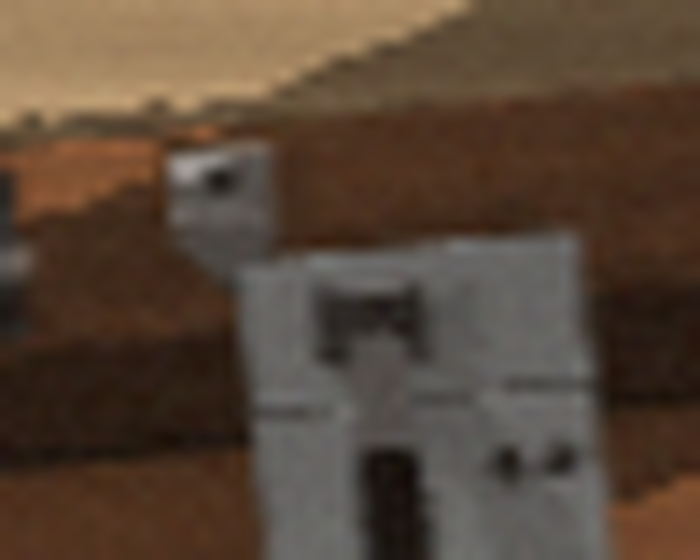

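View pics/t6d.png

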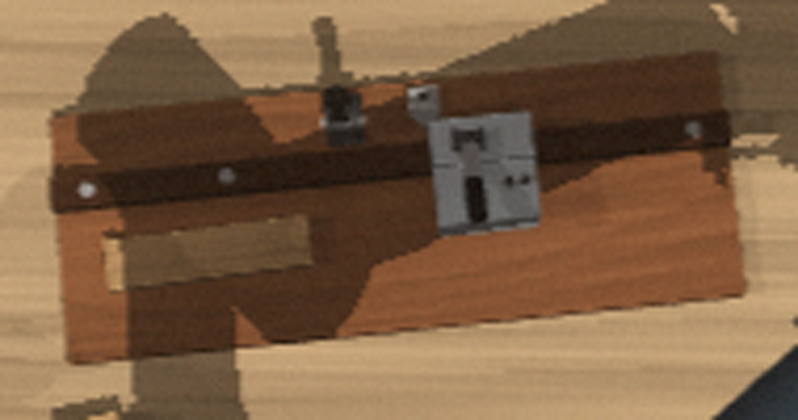

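```bash
python3 -c "
from h import *
T=load('t6'); c=T['color'].astype(float); r=c[...,0]/c[...,2]
J=lambda u,v,z:1000*jig(onz(T,u,v,z))
L=[];Rr=[]
for v in range(171,187):
    row=r[v]
    bgl=np.median(row[230:235]); f=np.median(row[240:260]); 
    cov=np.clip((row[234:243]-bgl)/(.955-bgl),0,1).sum(); uL=242.5-cov
    bgr=np.median(row[268:272]); cov2=np.clip((row[257:268]-bgr)/(.955-bgr),0,1).sum(); uR=256.5+cov2
    a,b=J(uL,v,.07),J(uR,v,.07); print(v,round(uL,2),round(uR,2),a[:2],b[:2])
# tip: pointer rows
for v in range(161,173):
    row=r[v]; w=np.clip((row[229:241]-.41)/(.89-.41),0,1); w[w<.12]=0
    if v<168: print(v,w.sum(),J((w*np.arange(229,241)).sum()/w.sum(),v,.028)[:2])
"
```

```text
171 236.48 262.26 [ 45.0562 -30.6118] [  36.4796 -114.2643]
172 236.53 261.62 [ 41.7267 -30.4583] [  33.3816 -111.8227]
173 236.57 262.64 [ 38.4041 -30.2596] [  29.7345 -114.7561]
174 236.59 262.59 [ 35.0907 -29.9941] [  26.4436 -114.239 ]
175 236.77 262.98 [ 31.7299 -30.2127] [  23.0112 -115.1218]
176 236.81 262.6 [ 28.414  -30.0152] [  19.8325 -113.5575]
177 236.99 262.19 [ 25.0522 -30.287 ] [  16.6696 -111.862 ]
178 237.17 262.76 [ 21.6979 -30.5075] [  13.1829 -113.3391]
179 237.31 262.52 [ 18.3539 -30.6495] [   9.9677 -112.1979]
180 237.25 262.56 [ 15.0823 -30.11  ] [   6.6608 -111.97  ]
181 236.42 262.44 [ 12.0671 -27.1007] [   3.4099 -111.2213]
182 237.67 262.08 [  8.3624 -30.8137] [   0.2431 -109.6768]
183 237.63 262.84 [  5.0919 -30.3293] [  -3.2982 -111.792 ]
184 237.67 263.12 [  1.7935 -30.1376] [  -6.6755 -112.3357]
185 237.77 263.28 [ -1.5204 -30.1185] [ -10.0113 -112.4983]
186 237.95 262.91 [ -4.8615 -30.3851] [ -13.1683 -110.948 ]
161 7.433582964269116 [ 88.5611 -30.4652]
162 7.035371208810289 [ 85.1733 -29.7631]
163 6.918098791321887 [ 81.7084 -29.8385]
164 7.44188723652149 [ 78.2382 -29.9892]
165 7.477327270064227 [ 74.863  -29.2335]
166 7.125815700654697 [ 71.3195 -30.146 ]
167 6.7308096492879095 [ 67.978  -29.1078]
```

```bash
python3 -c "
from h import *
S=load('s6')
J=lambda c,z:1000*jig(onz(S,*tc(c,13,(210,180)),z))
print(J((291,210),.07),J((580,354),.07),J((577,478),.019),'-y',J((757,148),.07))
P=lambda q:(proj(S,wld(np.array(q)/1000))-(210,180)+.5)*13-.5
print('tip top/bot',P((59.5,-31.5,28)),P((59.5,-31.5,18)),'face tail far bottom', P((54,-31.5,19)),P((54,-33,40)))
"
```

```text
[ 54.0882 -32.3798  70.    ] [-28.1521 -34.103   70.    ] [-26.4332 -34.7056  19.    ] -y [ -29.1163 -110.0882   70.    ]
tip top/bot [278.3558 310.5025] [280.173  335.4768] face tail far bottom [298.1862 342.6585] [298.0877 285.865 ]
```

Call:
arm_command(series=[{"linear":[-16,1,-42],"rot":[0.8,0.4,0],"claw":-1},{"linear":[-16,1,-42],"rot":[0,0,0],"claw":-1},{"linear":[-16,1,-42],"rot":[0,0,0],"claw":-1},{"linear":[-16,1,-42],"rot":[0,0,0],"claw":-1},{"linear":[-16,1,-42],"rot":[0,0,0],"claw":-1}])

```text
time_s: 6.5
eef_pos: [0.5263, -0.0932, 0.1731]
tool_rot: [0.043, -0.044, 0.708, -0.704]
wrist_force: [0.5, -0.4, 0.6]
grip_width: 0.0005
```

Call:
arm_command(series=[{"linear":[-16,1,-42],"rot":[0,0,0],"claw":-1},{"linear":[-16,1,-42],"rot":[0,0,0],"claw":-1},{"linear":[0,0,0],"rot":[0,0,0],"claw":-1}])

```text
time_s: 6.8
eef_pos: [0.5479, 0.0098, 0.1703]
tool_rot: [0.048, -0.049, 0.709, -0.701]
wrist_force: [-0.3, 0.4, 0.5]
grip_width: 0.0005
```

```bash
python3 -c "
from h import *
go([-27,-61,135])"
```

```text
t 6.8 jigTCP [-21.3258 -31.7669 170.2845] rotneed(deg,tool) [0.6483 1.0154 0.1163] F jig [-0.2437  0.4413  0.4729] w 0.0004864297655522363
tool shift mm [ 6.1235 34.964  29.5261]
```

Call:
arm_command(series=[{"linear":[6,0,29],"rot":[0.6,1,0],"claw":-1},{"linear":[0,20,0],"rot":[0,0,0],"claw":-1},{"linear":[0,15,0],"rot":[0,0,0],"claw":-1},{"linear":[0,0,0],"rot":[0,0,0],"claw":-1}])

```text
time_s: 7.2
eef_pos: [0.5458, -0.0121, 0.1325]
tool_rot: [0.045, -0.048, 0.707, -0.704]
wrist_force: [-0.2, -0.4, -0.3]
grip_width: 0.0
```

```bash
python3 -c "
from h import *
go([-27,-61,91.5])
a=shot('side','s7')['color'][140:240,180:300]; cv2.imwrite('pics/s7c.png',cv2.resize(a,None,fx=6,fy=6,interpolation=cv2.INTER_CUBIC))"
```

```text
t 7.2 jigTCP [-26.0229 -53.2949 132.5446] rotneed(deg,tool) [0.2055 0.74   0.214 ] F jig [-0.2174 -0.3337 -0.2773] w 3.513119194547171e-05
tool shift mm [ 0.9242 41.0202  7.84  ]
```

View pics/s7c.png

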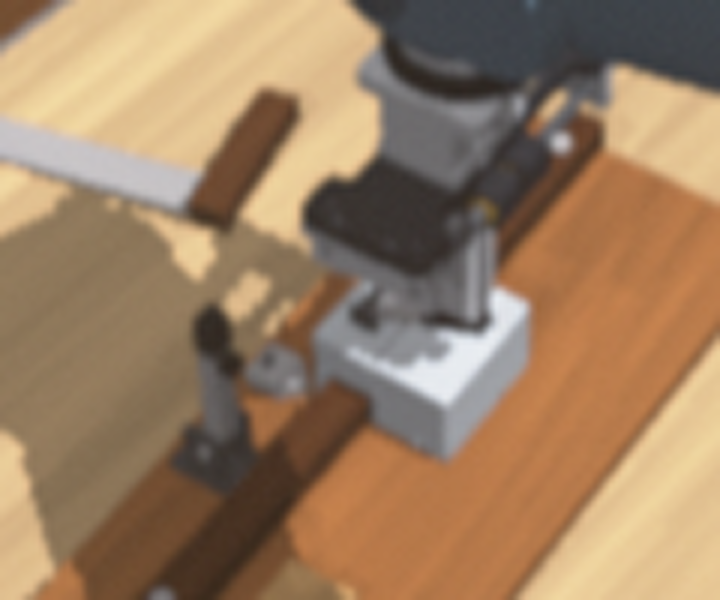

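Call:
arm_command(series=[{"linear":[0,0,10],"rot":[0,0.7,0],"claw":-1},{"linear":[1,10,1],"rot":[0,0,0],"claw":-1},{"linear":[0,14,0],"rot":[0,0,0],"claw":-1},{"linear":[0,14,0],"rot":[0,0,0],"claw":-1}])

```text
time_s: 7.65
eef_pos: [0.5494, -0.0248, 0.0972]
tool_rot: [0.043, -0.041, 0.706, -0.706]
wrist_force: [-1.5, 0.6, 0.7]
grip_width: 0.0003
```

```bash
python3 -c "
from h import *
go([-27,-61,91.5])"
```

```text
t 7.65 jigTCP [-23.9315 -66.3095  97.2457] rotneed(deg,tool) [ 0.0324 -0.0149 -0.2111] F jig [-1.4304  0.7496  0.7087] w 0.0003370748992900437
tool shift mm [ 3.091   5.7374 -5.3054]
```

Call:
arm_command(series=[{"linear":[2,5,-4],"rot":[0,0,0],"claw":-1},{"linear":[0,4,0],"rot":[0,0,0],"claw":-1},{"linear":[0,4,0],"rot":[0,0,0],"claw":-1}])

```text
time_s: 7.95
eef_pos: [0.5476, -0.0228, 0.0897]
tool_rot: [-0.042, 0.043, -0.705, 0.707]
wrist_force: [-19.2, 3.2, 39.7]
grip_width: 0.0005
```

```bash
python3 -c "
from h import *
go([-27,-61,91.5])
a=shot('side','s8')['color'][140:240,180:300]; cv2.imwrite('pics/s8c.png',cv2.resize(a,None,fx=6,fy=6,interpolation=cv2.INTER_CUBIC))"
```

```text
t 7.95 jigTCP [-25.5568 -64.1585  89.6973] rotneed(deg,tool) [-0.1585  0.064   0.0828] F jig [-18.6623   5.5125  39.691 ] w 0.0004800281591119465
tool shift mm [ 1.4423 -1.8094 -3.1552]
```

View pics/s8c.png

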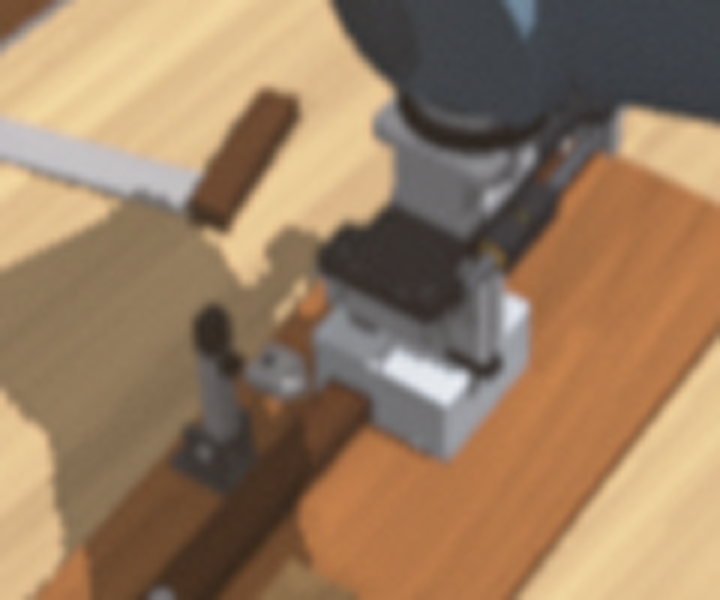

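Call:
arm_command(series=[{"linear":[0,-30,0],"rot":[0,0,0],"claw":-1},{"linear":[20,-45,0],"rot":[0,0,0],"claw":-1},{"linear":[30,-30,-20],"rot":[0,0,0],"claw":0},{"linear":[10,0,-45],"rot":[0,0,0],"claw":1},{"linear":[0,0,-45],"rot":[0,0,0],"claw":1}])

```text
time_s: 8.5
eef_pos: [0.4741, 0.0795, 0.1989]
tool_rot: [-0.04, 0.039, -0.705, 0.707]
wrist_force: [0.5, -0.1, 0.5]
grip_width: 0.021
```

Call:
arm_command(series=[{"linear":[0,0,-45],"rot":[0,0,0],"claw":1},{"linear":[0,0,-40],"rot":[0,0,0],"claw":1},{"linear":[0,0,-20],"rot":[0,0,0],"claw":1},{"linear":[0,0,0],"rot":[0,0,0],"claw":1}])

```text
time_s: 8.9
eef_pos: [0.4589, 0.1924, 0.1974]
tool_rot: [0.043, -0.041, 0.706, -0.706]
wrist_force: [0.1, 0.1, -0.9]
grip_width: 0.0531
```

```bash
python3 m.py 9 >/dev/null; python3 -c "
from h import *
go([-78,150,60])
a=load('t9')['color'][135:235,135:325]; cv2.imwrite('pics/t9d.png',cv2.resize(a,None,fx=4.2,fy=4.2,interpolation=cv2.INTER_CUBIC))"
```

```text
t 9.0 jigTCP [-87.7136 158.0362 197.3817] rotneed(deg,tool) [-0.0465 -0.25   -0.1523] F jig [-0.1732 -0.466  -0.0547] w 0.060905772563732294
tool shift mm [ -9.3832 137.4135   7.8831]
```

View pics/s9c.png

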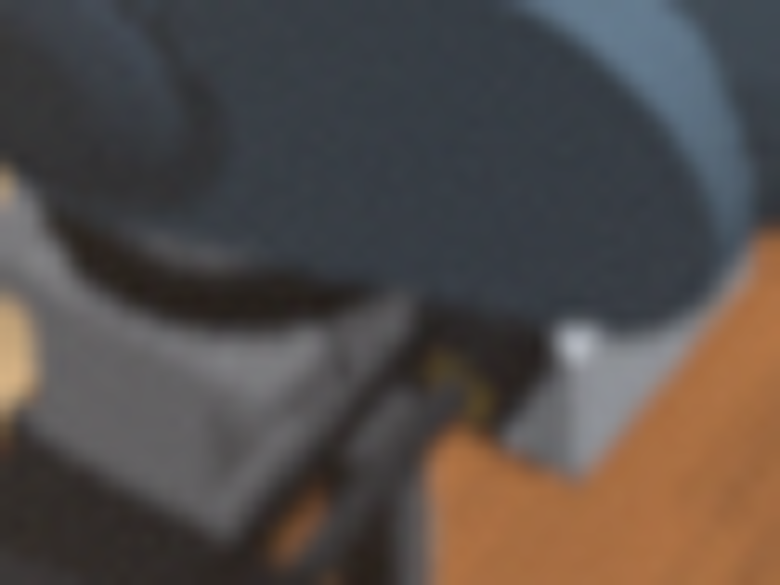

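View pics/t9d.png

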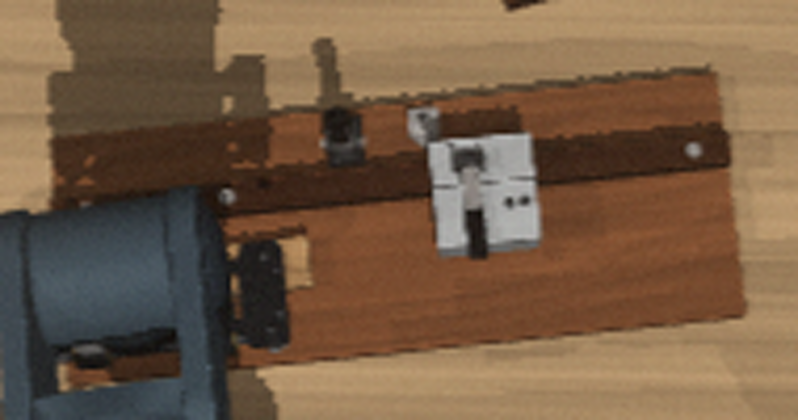

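```bash
python3 -c "
from h import *
T=load('t9'); c=T['color'].astype(float); r=c[...,0]/c[...,2]
J=lambda u,v,z:1000*jig(onz(T,u,v,z))
A=[];B=[]
for v in range(171,190):
    row=r[v]; bgl=np.median(row[230:235]); m=np.percentile(row[238:246],60); uL=242.5-np.clip((row[234:243]-bgl)/(m-bgl),0,1).sum()
    bgr=np.median(row[268:272]); uR=256.5+np.clip((row[257:268]-bgr)/(m-bgr),0,1).sum()
    A.append(J(uL,v,.07)[1]);B.append(J(uR,v,.07)[1])
print(np.median(A),np.median(B)); print(np.round(A,1))
"
```

```text
-30.165940190289703 -112.17903620670971
[-30.3 -30.2 -29.7 -29.9 -30.  -29.9 -30.2 -30.3 -30.  -30.4 -29.5 -30.3
 -30.1 -29.7 -30.2 -30.2 -30.6 -31.  -30.7]
```

Call:
arm_command(series=[{"linear":[-9,45,8],"rot":[0,0,0],"claw":1},{"linear":[0,45,0],"rot":[0,0,0],"claw":1},{"linear":[0,40,0],"rot":[0,0,0],"claw":1},{"linear":[0,20,0],"rot":[0,0,0],"claw":1},{"linear":[0,0,0],"rot":[0,0,0],"claw":1}])

```text
time_s: 9.5
eef_pos: [0.474, 0.1771, 0.0441]
tool_rot: [-0.041, 0.034, -0.706, 0.707]
wrist_force: [-1.1, -0.8, -0.1]
grip_width: 0.0937
```

```bash
python3 -c "
from h import *
go([-75,150,36])"
```

```text
t 9.5 jigTCP [-74.7419 143.097   44.1008] rotneed(deg,tool) [-0.1024 -0.7405 -0.5118] F jig [-1.1475 -0.7028 -0.1368] w 0.09371828978395147
tool shift mm [ 0.4197  8.0855 -6.9131]
```

Call:
arm_command(series=[{"linear":[0,8,-6],"rot":[0,-0.7,-0.5],"claw":1},{"linear":[-10,0,0],"rot":[0,0,0],"claw":1},{"linear":[-15,0,0],"rot":[0,0,0],"claw":1},{"linear":[-10,0,0],"rot":[0,0,0],"claw":1},{"linear":[-8,0,0],"rot":[0,0,0],"claw":1}])

```text
time_s: 10.0
eef_pos: [0.5201, 0.187, 0.0398]
tool_rot: [-0.041, 0.042, -0.705, 0.707]
wrist_force: [-22.9, -3.5, 14.8]
grip_width: 0.0942
```

```bash
python3 -c "
from h import *
go([-28,150,36])"
```

```text
t 10.0 jigTCP [-27.8408 147.4674  39.7565] rotneed(deg,tool) [-0.122  -0.1171  0.0141] F jig [-23.1824  -0.7637  14.789 ] w 0.0941548760344101
tool shift mm [ 0.1635  3.7512 -2.5403]
```

Call:
arm_command(series=[{"linear":[10,0,0],"rot":[0,0,0],"claw":1},{"linear":[20,0,0],"rot":[0,0,0],"claw":1},{"linear":[25,-40,0],"rot":[0,0,0],"claw":1},{"linear":[0,-45,0],"rot":[0,0,0],"claw":0},{"linear":[0,-30,0],"rot":[0,0,0],"claw":-1}])

```text
time_s: 10.5
eef_pos: [0.4622, 0.1803, 0.1549]
tool_rot: [-0.039, 0.044, -0.705, 0.707]
wrist_force: [1.6, -0.5, -0.1]
grip_width: 0.0816
```

```bash
python3 m.py 10 >/dev/null; python3 -c "
from h import *
st()
a=load('t10')['color'][135:235,135:325]; cv2.imwrite('pics/t10d.png',cv2.resize(a,None,fx=4.2,fy=4.2,interpolation=cv2.INTER_CUBIC))
a=load('s10')['color'][140:310,150:330]; cv2.imwrite('pics/s10d.png',cv2.resize(a,None,fx=3.5,fy=3.5,interpolation=cv2.INTER_CUBIC))"
```

```text
t 10.6 jigTCP [-83.2774 147.8383 157.4445] rotneed(deg,tool) [-0.1261 -0.1032 -0.054 ] F jig [ 0.2955 -0.4737 -0.0905] w 0.07320457669116599
```

View pics/s10d.png

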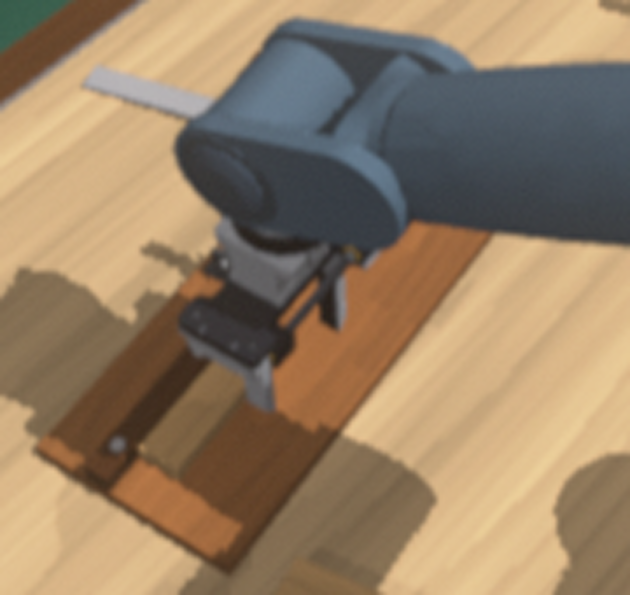

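View pics/t10d.png

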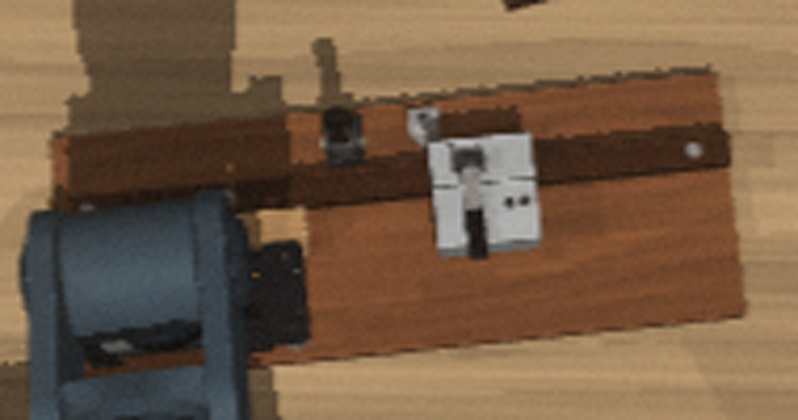

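Call:
arm_command(series=[{"linear":[-20,0,-40],"rot":[0,0,0],"claw":-1},{"linear":[-25,0,-40],"rot":[0,0,0],"claw":-1},{"linear":[-25,10,-40],"rot":[0,0,0],"claw":-1},{"linear":[-20,10,-10],"rot":[0,0,0],"claw":-1},{"linear":[0,10,0],"rot":[0,0,0],"claw":-1}])

```text
time_s: 11.1
eef_pos: [0.5425, 0.3251, 0.1263]
tool_rot: [-0.044, 0.038, -0.706, 0.706]
wrist_force: [-0.5, -1.0, -0.5]
grip_width: 0.0334
```

```bash
python3 -c "
from h import *
go([-2,262,36])"
```

```text
t 11.1 jigTCP [ 10.8886 281.9616 126.3313] rotneed(deg,tool) [-0.0781 -0.2399 -0.4804] F jig [-0.6374 -0.9026 -0.4733] w 0.03341403765609137
tool shift mm [13.5623 90.2476 19.8939]
```

Call:
arm_command(series=[{"linear":[13,20,12],"rot":[0,-0.2,-0.5],"claw":-1},{"linear":[0,30,0],"rot":[0,0,0],"claw":-1},{"linear":[0,30,0],"rot":[0,0,0],"claw":-1},{"linear":[0,8,0],"rot":[0,0,0],"claw":-1},{"linear":[0,0,0],"rot":[0,0,0],"claw":-1}])

```text
time_s: 11.6
eef_pos: [0.5251, 0.3076, 0.0298]
tool_rot: [-0.039, 0.045, -0.704, 0.707]
wrist_force: [0.2, -0.1, 0.4]
grip_width: 0.0009
```

```bash
python3 -c "
from h import *
go([-2,247,37])
a=shot('side','s11')['color'][140:310,150:330]; cv2.imwrite('pics/s11d.png',cv2.resize(a,None,fx=3.5,fy=3.5,interpolation=cv2.INTER_CUBIC))"
```

```text
t 11.6 jigTCP [ -8.4826 266.6585  29.817 ] rotneed(deg,tool) [-0.2063 -0.0716  0.5021] F jig [ 0.1822 -0.0995  0.3694] w 0.0009362599524959008
tool shift mm [-6.4443 -7.1688 19.6763]
```

View pics/s11d.png

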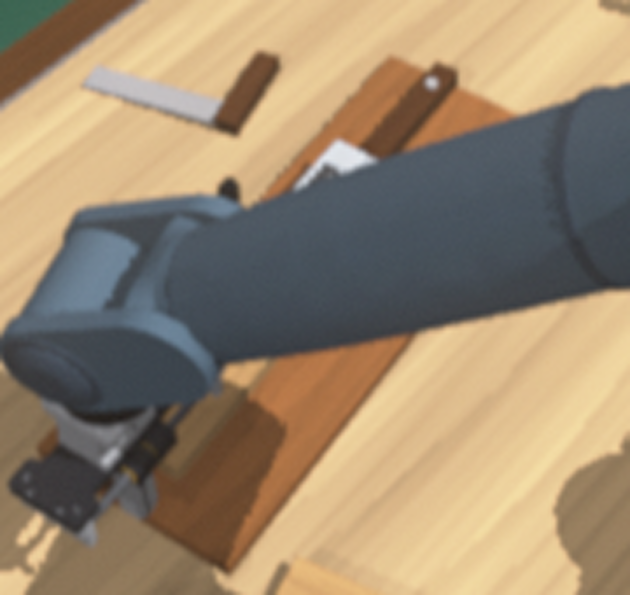

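Call:
arm_command(series=[{"linear":[-5,-6,5],"rot":[0,0,0.5],"claw":-1},{"linear":[0,-1,12],"rot":[0,0,0],"claw":-1},{"linear":[0,0,12],"rot":[0,0,0],"claw":-1},{"linear":[0,0,14],"rot":[0,0,0],"claw":-1},{"linear":[0,0,14],"rot":[0,0,0],"claw":-1}])

```text
time_s: 12.15
eef_pos: [0.5415, 0.2493, 0.0442]
tool_rot: [-0.046, 0.038, -0.705, 0.706]
wrist_force: [0.3, -0.5, -0.6]
grip_width: -0.0
```

```bash
python3 -c "
from h import *
go([-3,150,37])"
```

```text
t 12.15 jigTCP [  0.8927 206.7387  44.2485] rotneed(deg,tool) [-0.0947  0.0164 -0.6593] F jig [ 0.2774 -0.5802 -0.5733] w -1.865722064665242e-05
tool shift mm [ 3.9926  7.2968 56.7255]
```

```bash
python3 -c "
from h import *
a=shot('side','s12')['color'][140:310,150:330]; cv2.imwrite('pics/s12d.png',cv2.resize(a,None,fx=3.5,fy=3.5,interpolation=cv2.INTER_CUBIC))
a=shot('top','t12')['color'][135:235,135:325]; cv2.imwrite('pics/t12d.png',cv2.resize(a,None,fx=4.2,fy=4.2,interpolation=cv2.INTER_CUBIC))"
```

```text
(no output)
```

View pics/s12d.png

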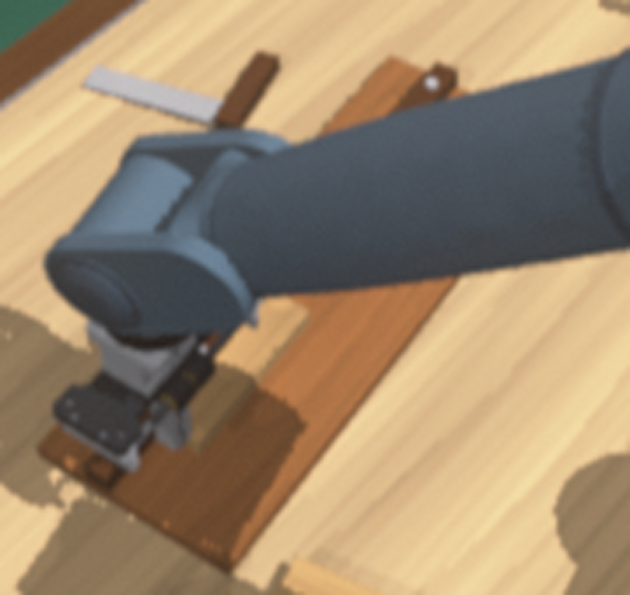

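View pics/t12d.png

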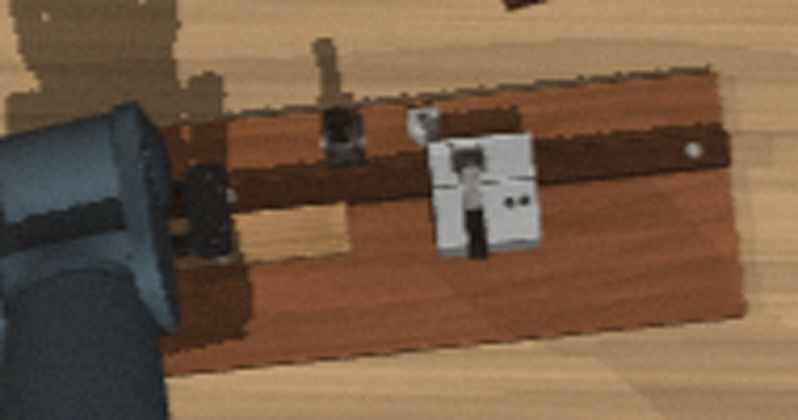

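Call:
arm_command(series=[{"linear":[2,0,-6],"rot":[0,0,-0.6],"claw":-1},{"linear":[1,9,0],"rot":[0,0,0],"claw":-1},{"linear":[0,2,10],"rot":[0,0,0],"claw":-1},{"linear":[0,1,12],"rot":[0,0,0],"claw":-1},{"linear":[0,1,12],"rot":[0,0,0],"claw":-1}])

```text
time_s: 12.75
eef_pos: [0.5411, 0.2202, 0.0293]
tool_rot: [-0.042, 0.043, -0.705, 0.706]
wrist_force: [-0.5, 0.5, 3.9]
grip_width: 0.0004
```

```bash
python3 -c "
from h import *
go([-3,150,37])"
```

```text
t 12.75 jigTCP [ -3.0234 177.9118  29.27  ] rotneed(deg,tool) [-0.0782  0.0415  0.079 ] F jig [-0.4203  0.5781  3.9018] w 0.000412362714556668
tool shift mm [ 0.0074 -7.6918 27.9223]
```

Call:
arm_command(series=[{"linear":[0,-5,3],"rot":[0,0,0],"claw":-1},{"linear":[0,-1,9],"rot":[0,0,0],"claw":-1},{"linear":[0,0,9],"rot":[0,0,0],"claw":-1},{"linear":[0,0,8],"rot":[0,0,0],"claw":-1}])

```text
time_s: 13.15
eef_pos: [0.5449, 0.1875, 0.0357]
tool_rot: [-0.041, 0.043, -0.705, 0.707]
wrist_force: [-0.3, 1.3, 0.1]
grip_width: 0.0005
```

```bash
python3 -c "
from h import *
go([-3,142,35])
a=shot('top','t13')['color'][135:235,135:325]; cv2.imwrite('pics/t13d.png',cv2.resize(a,None,fx=4.2,fy=4.2,interpolation=cv2.INTER_CUBIC))"
```

```text
t 13.15 jigTCP [ -3.1678 144.9772  35.7064] rotneed(deg,tool) [-0.1147 -0.0325  0.1014] F jig [-0.1848  1.3515  0.0727] w 0.0004622674196294094
tool shift mm [-0.1707  0.712   2.9757]
```

View pics/t13d.png

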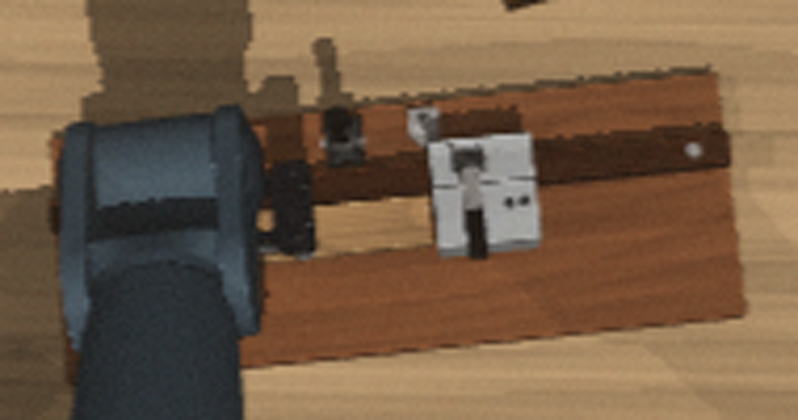

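Call:
arm_command(series=[{"linear":[0,0,1.5],"rot":[0,0,0],"claw":-1},{"linear":[0,0,1],"rot":[0,0,0],"claw":-1}])

```text
time_s: 13.4
eef_pos: [0.5455, 0.1836, 0.0357]
tool_rot: [-0.041, 0.042, -0.705, 0.706]
wrist_force: [-0.3, 3.6, 0.0]
grip_width: -0.0
```

```bash
python3 -c "
from h import *
st()"
```

```text
t 13.4 jigTCP [ -3.0383 141.0618  35.7095] rotneed(deg,tool) [-0.0906 -0.1554  0.1004] F jig [0.1615 3.6343 0.0338] w -3.046653912204154e-05
```

Call:
arm_command(series=[{"linear":[0,0,0.7],"rot":[0,0,0],"claw":-1}])

```text
time_s: 13.5
eef_pos: [0.5455, 0.1836, 0.0357]
tool_rot: [-0.041, 0.042, -0.706, 0.706]
wrist_force: [-0.5, 3.4, 0.5]
grip_width: 0.0004
```

```bash
python3 -c "
from h import *
st()"
```

```text
t 13.5 jigTCP [ -3.029  141.034   35.7399] rotneed(deg,tool) [-0.0077 -0.1755  0.089 ] F jig [-0.0835  3.4539  0.467 ] w 0.00037639608254260825
```

Call:
arm_command(series=[{"linear":[0,0,-12],"rot":[0,0,0],"claw":-1},{"linear":[0,-20,-20],"rot":[0,0,0],"claw":-1},{"linear":[20,-45,0],"rot":[0,0,0],"claw":-1},{"linear":[40,-30,0],"rot":[0,0,0],"claw":0},{"linear":[40,0,0],"rot":[0,0,0],"claw":1}])

```text
time_s: 14.0
eef_pos: [0.4423, 0.2069, 0.1333]
tool_rot: [-0.04, 0.043, -0.705, 0.707]
wrist_force: [0.3, -0.1, 0.1]
grip_width: 0.0129
```

```bash
python3 -c "
from h import *
go([-60,50,45])
a=shot('top','t14')['color'][135:235,135:325]; cv2.imwrite('pics/t14d.png',cv2.resize(a,None,fx=4.2,fy=4.2,interpolation=cv2.INTER_CUBIC))
a=shot('side','s14')['color'][140:310,150:330]; cv2.imwrite('pics/s14d.png',cv2.resize(a,None,fx=3.5,fy=3.5,interpolation=cv2.INTER_CUBIC))"
```

```text
t 14.0 jigTCP [-102.7387  176.4972  133.3442] rotneed(deg,tool) [-0.1649 -0.0902  0.2095] F jig [ 0.3226 -0.1509  0.1031] w 0.012887178364205974
tool shift mm [-43.2608  88.5505 126.1751]
```

View pics/t14d.png

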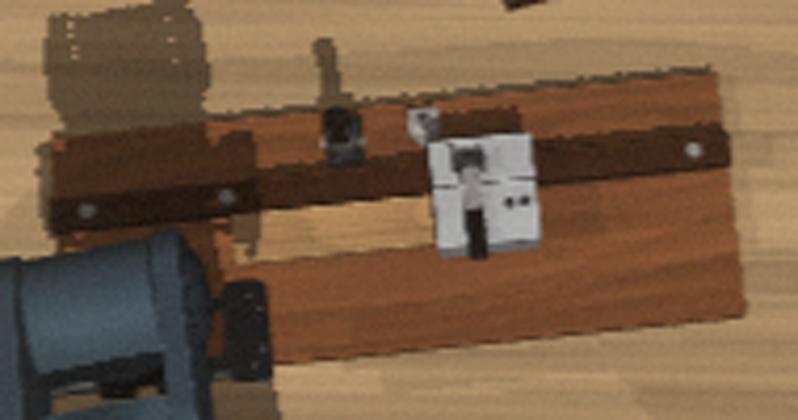

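View pics/s14d.png

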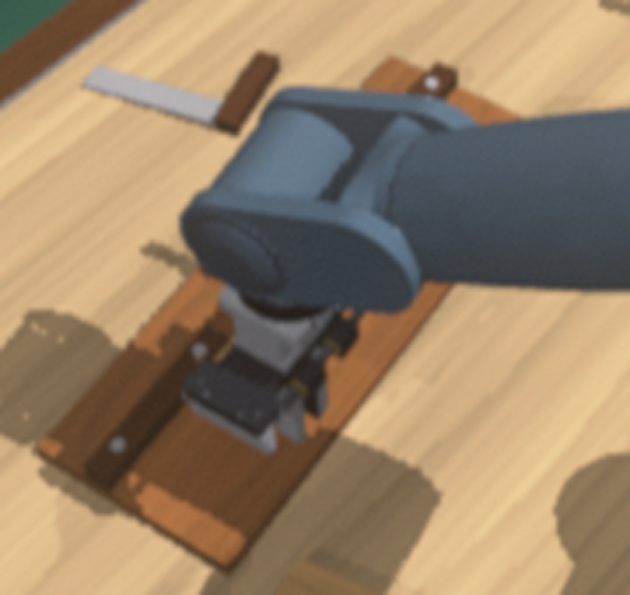

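```bash
python3 -c "
from h import *
T=load('t14'); g=cv2.cvtColor(T['color'],cv2.COLOR_BGR2GRAY).astype(float)
J=lambda u,v,z:1000*jig(onz(T,u,v,z))
for u in range(198,238,4):
    # near edge: bright slat -> darker board
    v=g[170:205,u]; d=np.diff(v); lo=np.argmin(d[14:])+14; hi=np.argmax(d[:24])
    def sub(i):
        a=d[i-1:i+2]; return i+.5+(a*[-1,0,1]).sum()/a.sum()
    print(u,v[8:34].astype(int), J(u,170+sub(lo),.036)[:2], J(u,170+sub(hi),.036)[:2])
" | head -80
```

```text
198 [ 41  35  42  40  43  40  42 101 130 140 126 133 130 130 119 123 129 131
 133  78  90  87  94  86  79  57] [-19.3786 103.8763] [ 18.881  100.5168]
202 [ 42  41  45  44  40  41  36 129 133 133 125 130 129 129 119 124 126 130
 124  87  88  86  92  91  88  91] [-20.9911  90.8018] [18.2037 87.3073]
206 [ 41  42  43  44  43  47  69 137 135 125 128 125 125 117 121 130 127 126
  88  87  88  89  97  88  91  87] [-19.5742  77.4499] [18.0909 74.0408]
210 [ 39  42  43  41  42  36 154 147 144 138 140 133 140 126 124 129 125 140
  85  84  87  88  92  89  90  87] [-22.2294  64.4606] [19.2068 60.6542]
214 [ 41  42  44  41  43  54 143 147 144 139 140 142 138 132 139 126 123 100
  81  86  88  93  89  90  90  89] [-20.142   51.0287] [18.0444 47.4692]
218 [ 42  45  47  41  45 110 139 146 137 142 132 142 134 131 141 131 125  73
  88  84  88  88  84  87  91  86] [-18.6881  37.6435] [18.9622 34.083 ]
222 [ 44  46  45  41  39 138 136 142 137 137 136 132 128 132 136 134 121  84
  85  83  85  86  88  87  86  88] [-20.7209  24.5811] [18.4617 20.8226]
226 [ 46  45  45  48  97 139 138 136 139 127 135 131 120 138 132 131  90  82
  80  84  90  85  88  83  86  85] [-20.1652  11.2648] [19.0695  7.4481]
230 [ 45  44  42  36 147 132 132 133 135 124 130 121 124 131 132 150  81  86
  88  87  84  89  86  86  86  89] [-21.9989  -1.825 ] [19.4418 -5.9125]
234 [ 49  47  43  46 132 135 142 141 138 134 121 119 131 125 126 103  81  86
  83  84  87  87  87  86  87  88] [-20.8246 -15.2183] [ 17.7474 -19.0752]
```

Call:
arm_command(series=[{"linear":[-45,0,0],"rot":[0,0,0],"claw":-1},{"linear":[-45,0,0],"rot":[0,0,0],"claw":-1},{"linear":[-45,0,5],"rot":[0,0,0],"claw":-1},{"linear":[-45,0,20],"rot":[0,0,0],"claw":-1},{"linear":[-40,0,20],"rot":[0,0,0],"claw":-1}])

```text
time_s: 14.6
eef_pos: [0.6619, 0.1933, 0.1227]
tool_rot: [-0.04, 0.051, -0.703, 0.708]
wrist_force: [0.5, 0.1, -0.6]
grip_width: 0.0005
```

Call:
arm_command(series=[{"linear":[-15,0,30],"rot":[0,0,0],"claw":-1},{"linear":[0,0,35],"rot":[0,0,0],"claw":-1},{"linear":[0,0,0],"rot":[0,0,0],"claw":-1}])

```text
time_s: 14.9
eef_pos: [0.6925, 0.1282, 0.1195]
tool_rot: [-0.04, 0.051, -0.702, 0.709]
wrist_force: [-0.5, 1.3, 0.4]
grip_width: 0.0005
```

```bash
python3 -c "
from h import *
go([100,35,129])"
```

```text
t 14.9 jigTCP [136.332   68.4876 119.5322] rotneed(deg,tool) [-0.4587  0.5203  0.8777] F jig [-0.3269  1.36    0.3883] w 0.00046782755626133585
tool shift mm [36.7736 -8.6407 33.2282]
```

Call:
arm_command(series=[{"linear":[10,-8,33],"rot":[-0.4,0.5,0.8],"claw":-1},{"linear":[10,0,5],"rot":[0,0,0],"claw":-1},{"linear":[0,0,0],"rot":[0,0,0],"claw":-1}])

```text
time_s: 15.2
eef_pos: [0.6776, 0.0891, 0.1255]
tool_rot: [-0.041, 0.044, -0.706, 0.706]
wrist_force: [0.1, 0.6, 0.4]
grip_width: 0.0005
```

```bash
python3 -c "
from h import *
go([85,35,129])
a=shot('side','s15')['color'][140:310,150:330]; cv2.imwrite('pics/s15d.png',cv2.resize(a,None,fx=3.5,fy=3.5,interpolation=cv2.INTER_CUBIC))"
```

```text
t 15.2 jigTCP [116.9339  31.4814 125.4796] rotneed(deg,tool) [-0.0191  0.0586  0.1966] F jig [0.1394 0.5688 0.3642] w 0.0004550173370430017
tool shift mm [31.9421 -3.412  -3.5501]
```

View pics/s15d.png

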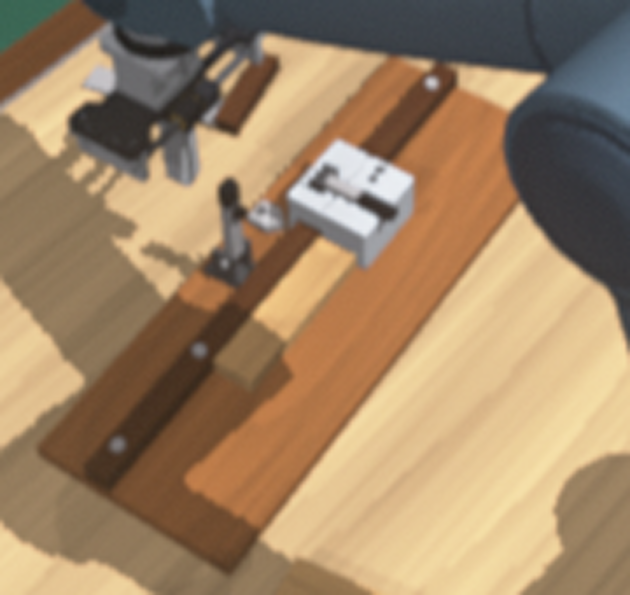

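Call:
arm_command(series=[{"linear":[18,-8,-3.5],"rot":[0,0,0],"claw":-1},{"linear":[18,0,-1],"rot":[0,0,0],"claw":-1},{"linear":[18,0,0],"rot":[0,0,0],"claw":-1},{"linear":[18,0,0],"rot":[0,0,0],"claw":-1}])

```text
time_s: 15.65
eef_pos: [0.6073, 0.0907, 0.1339]
tool_rot: [-0.046, 0.044, -0.705, 0.706]
wrist_force: [2.0, -0.0, -1.5]
grip_width: 0.0009
```

```bash
python3 -c "
from h import *
go([35,35,127])"
```

```text
t 15.65 jigTCP [ 47.2843  41.4339 133.9097] rotneed(deg,tool) [-0.0533  0.4277 -0.1557] F jig [ 1.9504 -0.2406 -1.4804] w 0.000864276563972024
tool shift mm [12.3507  6.8821  6.3356]
```

Contact with the clamp at about 2 N. I'll follow its arc.

Call:
arm_command(series=[{"linear":[14,6,6],"rot":[0,0.4,0],"claw":-1},{"linear":[16,8,0],"rot":[0,0,0],"claw":-1},{"linear":[14,10,0],"rot":[0,0,0],"claw":-1}])

```text
time_s: 15.95
eef_pos: [0.5664, 0.084, 0.112]
tool_rot: [-0.049, 0.04, -0.706, 0.706]
wrist_force: [1.4, -0.1, 0.7]
grip_width: 0.0007
```

```bash
python3 -c "
from h import *
go([-10,35,98])
a=shot('side','s16')['color'][140:310,150:330]; cv2.imwrite('pics/s16d.png',cv2.resize(a,None,fx=3.5,fy=3.5,interpolation=cv2.INTER_CUBIC))"
```

```text
t 15.95 jigTCP [  5.8667  39.6432 112.0126] rotneed(deg,tool) [-0.0731  0.3376 -0.7456] F jig [ 1.3633 -0.3081  0.742 ] w 0.0006816100681594103
tool shift mm [16.0748 13.8106  4.5313]
```

View pics/s16d.png

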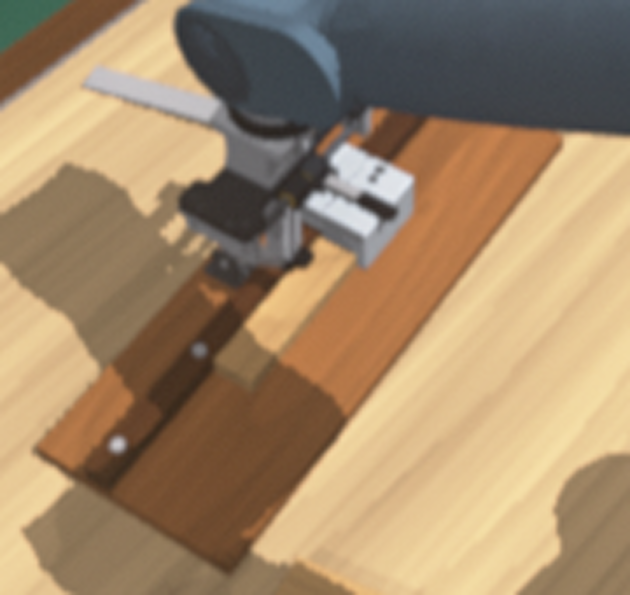

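Call:
arm_command(series=[{"linear":[14,11,4],"rot":[0,0.3,-0.7],"claw":-1},{"linear":[12,14,0],"rot":[0,0,0],"claw":-1},{"linear":[3,12,0],"rot":[0,0,0],"claw":-1}])

```text
time_s: 16.3
eef_pos: [0.5376, 0.0797, 0.0743]
tool_rot: [-0.045, 0.043, -0.705, 0.706]
wrist_force: [-0.7, -0.2, 0.6]
grip_width: 0.0003
```

```bash
python3 -c "
from h import *
go([-20,35,67])"
```

```text
t 16.3 jigTCP [-23.2606  38.8477  74.3491] rotneed(deg,tool) [-0.0831  0.3041 -0.0948] F jig [-0.7512 -0.1381  0.639 ] w 0.00029633827812761414
tool shift mm [-3.228   7.36    3.8543]
```

Call:
arm_command(series=[{"linear":[-3,3,3],"rot":[0,0,0],"claw":-1},{"linear":[0,3,0],"rot":[0,0,0],"claw":-1}])

```text
time_s: 16.5
eef_pos: [0.5409, 0.0782, 0.0671]
tool_rot: [-0.045, 0.045, -0.705, 0.706]
wrist_force: [-0.1, -1.0, 1.3]
grip_width: 0.0005
```

```bash
python3 -c "
from h import *
go([-20,35,67])
a=shot('side','s17')['color'][140:310,150:330]; cv2.imwrite('pics/s17d.png',cv2.resize(a,None,fx=3.5,fy=3.5,interpolation=cv2.INTER_CUBIC))"
```

```text
t 16.5 jigTCP [-20.0848  37.004   67.0832] rotneed(deg,tool) [-0.051   0.4038  0.0319] F jig [-0.2446 -0.9621  1.2951] w 0.00046419753804025684
tool shift mm [-0.0707  0.085   2.0044]
```

View pics/s17d.png

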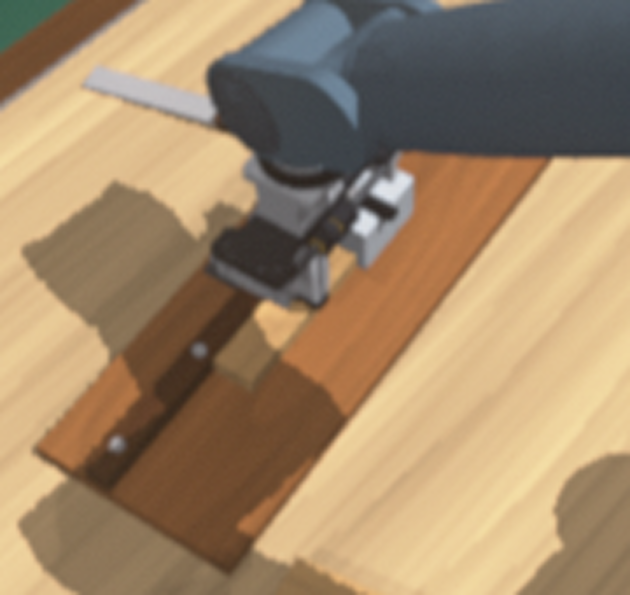

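Call:
arm_command(series=[{"linear":[0,2,0],"rot":[0,0,0],"claw":-1},{"linear":[0,1.5,0],"rot":[0,0,0],"claw":-1}])

```text
time_s: 16.75
eef_pos: [0.5412, 0.0784, 0.0664]
tool_rot: [-0.043, 0.047, -0.705, 0.706]
wrist_force: [-8.0, -0.9, 13.7]
grip_width: 0.0007
```

```bash
python3 -c "
from h import *
st()"
```

```text
t 16.75 jigTCP [-19.8461  37.1135  66.4251] rotneed(deg,tool) [-0.0476  0.4495  0.3006] F jig [-8.0742  0.0296 13.6681] w 0.0007435014222433281
```

Call:
arm_command(series=[{"linear":[0,-30,0],"rot":[0,0,0],"claw":-1},{"linear":[0,-45,0],"rot":[0,0,0],"claw":-1},{"linear":[20,-40,-20],"rot":[0,0,0],"claw":-1},{"linear":[20,0,-45],"rot":[0,0,0],"claw":-1},{"linear":[20,0,-45],"rot":[0,0,0],"claw":-1}])

```text
time_s: 17.25
eef_pos: [0.472, 0.1798, 0.1893]
tool_rot: [0.041, -0.042, 0.706, -0.706]
wrist_force: [-0.5, -0.1, -0.6]
grip_width: 0.0005
```

Call:
arm_command(series=[{"linear":[20,-10,-45],"rot":[0,0,0],"claw":-1},{"linear":[20,0,-45],"rot":[0,0,0],"claw":-1},{"linear":[20,0,-30],"rot":[0,0,0],"claw":-1},{"linear":[0,0,0],"rot":[0,0,0],"claw":-1}])

```text
time_s: 17.65
eef_pos: [0.396, 0.2987, 0.2035]
tool_rot: [0.045, -0.041, 0.707, -0.704]
wrist_force: [-0.0, 0.3, 0.2]
grip_width: 0.0005
```

```bash
python3 m.py 18 >/dev/null; python3 -c "
from h import *
st()
a=load('t18')['color'][135:235,135:325]; cv2.imwrite('pics/t18d.png',cv2.resize(a,None,fx=4.2,fy=4.2,interpolation=cv2.INTER_CUBIC))
a=load('s18')['color'][140:310,150:330]; cv2.imwrite('pics/s18d.png',cv2.resize(a,None,fx=3.5,fy=3.5,interpolation=cv2.INTER_CUBIC))"
```

```text
t 17.75 jigTCP [-135.993   270.8151  203.3317] rotneed(deg,tool) [ 0.1906 -0.0469 -0.3971] F jig [-0.0005 -0.3573  0.5304] w 0.0004138847705352954
```

View pics/t18d.png

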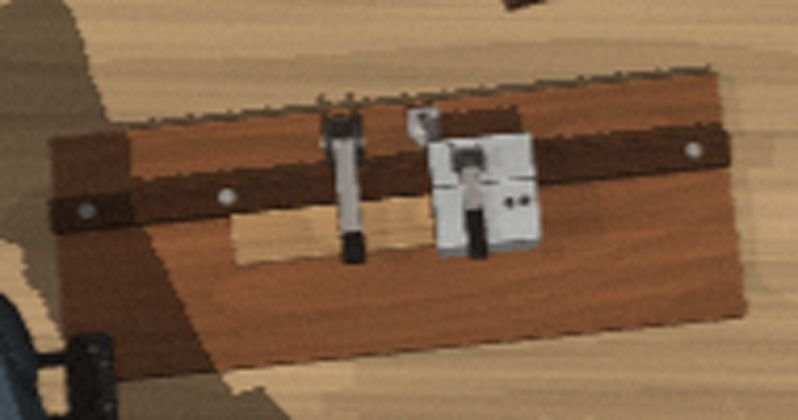

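View pics/s18d.png

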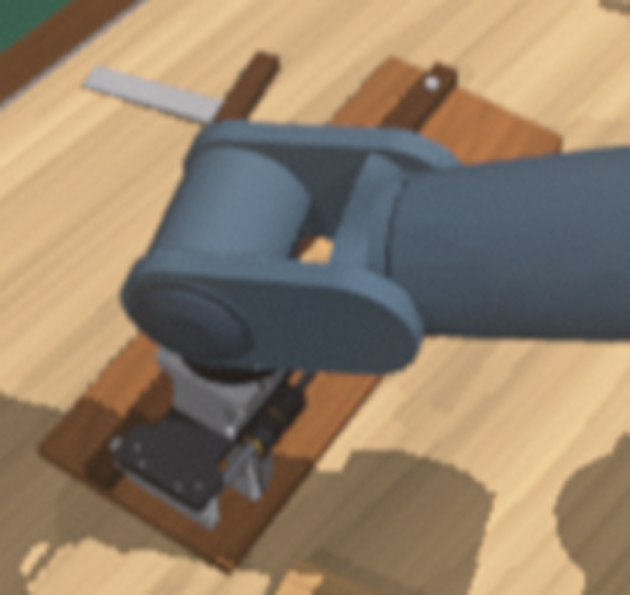

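```bash
python3 -c "
from h import *
T=load('t18'); c=T['color'].astype(float); r=c[...,0]/c[...,2]; g=c.mean(2)
J=lambda u,v,z:1000*jig(onz(T,u,v,z))
A=[];B=[];C=[];P=[]
for v in range(171,190):
    row=r[v]; bgl=np.median(row[231:235]); m=np.percentile(row[238:246],60); A.append(J(242.5-np.clip((row[235:243]-bgl)/(m-bgl),0,1).sum(),v,.07)[1])
    bgr=np.median(row[268:272]); B.append(J(256.5+np.clip((row[257:268]-bgr)/(m-bgr),0,1).sum(),v,.07)[1])
for v in range(188,196):
    row=g[v]; bg=np.median(row[182:187]); f=np.median(row[194:205]); C.append(J(199.5-np.clip((row[186:200]-bg)/(f-bg),0,1).sum(),v,.036)[1])
for v in range(161,168):
    w=np.clip((r[v][229:241]-.41)/(.89-.41),0,1); w[w<.12]=0; P.append(J((w*np.arange(229,241)).sum()/w.sum(),v,.028)[1])
print('face',np.median(A),'back',np.median(B),'slat tail',np.round(C,1),np.median(C),'ptr',np.median(P))
print(g[184:192,232:244].astype(int))
"
```

```text
face -30.481951630175413 back -112.0102250199206 slat tail [129.1 129.2 129.9 130.6 128.  128.  126.4 127.3] 128.544924201279 ptr -29.770160953086688
[[127 127 135 139 140 103 112 155 166 170 167 169]
 [122 129 135 139 142 110  97 149 167 169 168 168]
 [123 124 132 131 131  94  87 149 168 171 170 171]
 [118 122 129 134 133 135 105 147 173 169 171 170]
 [121 121 119 123 127 128  95 153 176 172 172 175]
 [115 112 113 112 108 109  86 152 175 171 175 175]
 [121 122 119 121 126 121  88 151 180 172 175 173]
 [123 123 121 122 122 117  87 148 172 171 176 173]]
```

```bash
python3 -c "
from h import *
print(manip.finish_job())"
```

```text
the job is handed in; nothing more can be done
None
```

I've set up the jig in the order you asked and handed it in at about 17.8 s, with no verdict reported back.

1. **Stop:** I pushed the stop along the fence in short steps, measuring after each one, to just short of the pointer tip.
2. **Lever:** I pressed it down onto its end stop, at about 40 N on the fingertips, and it looks flat in the pictures. That force is the interface's limit for the arm and gripper body. Only the fingertips were in contact.
3. **Slat:** I pushed it flat against the fence with both open fingers, then slid it by its tail until it stalled against the stop at about 3.5 N. The stop needs about 12 N to move.
4. **Clamp:** I swung it over onto the slat until the force rose to about 14 N, then backed the arm clear.

| Last check (distance along the jig) | Result |
|---|---|
| Stop face, top view | −30.5 mm by its edge, about −31.2 mm by the block's centre |
| Pointer tip, top view | −29.8 mm, so the stop is about 0.7–1.5 mm short and not past it |
| Stop movement since the lever was pressed | Under 0.5 mm, which is within the measuring noise |
| Slat tail | +128.5 mm, putting its end at about −31.5 mm, consistent with touching the stop |
| Slat front edge (measured before clamping) | Parallel to the fence, at about −20.4 mm across the jig (−20 would be flush) |

- **Disagreement between views:** the side view put the stop and the pointer 1.5–3 mm further along −y than the top view. Its gap of about 1–2 mm agrees roughly.
- **Not checked at the end:** the arm hid the jig in the last side picture, so the final checks come from the top view and the force readings. I did not re-measure the bottle, square or mallet, but the arm was never planned near them. The square looks unmoved in the later side pictures.

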